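Level the drying tray and scoop turned balls onto it

ROBOT

A 7-joint arm with a two-finger parallel gripper is mounted at the origin on the work surface. World frame = base frame: x ahead of the robot, y to its left, z up, the work surface at z = 0. Lengths are in m, angles in rad, forces in N, time in s.
With the tool pointing down it reaches from about 0.4 to 0.85 m from the base axis. Payload 10.4 kg.
Tool frame: the origin (TCP) lies between the finger pads; the fingertips stand manip.tip_extent ahead of it and the grasp point (between the pads) lies 6 mm ahead of it (manip.tip_extent is the distance from the TCP to the fingertips, in m); z points along the fingers, y is the line along which they close (so a half turn about z gives the same grasp; the last joint's range is limited). The gripper opens to 85 mm and grips with 20 to 120 N. Pads are 22 mm wide; open, the fingers measure 114 mm over their backs; the gripper's body (76 mm by 85 mm) begins 54 mm behind the grasp point. The pads swing forward as they close: fully open they stand 13 mm farther back than shut.
Start: joints at [-1.265, 0.332, -0.065, 1.46, 0.022, 1.35, -0.088], TCP at [0.202, 0.592, 0.256] pointing down, gripper open.
Joint ranges: [-2.6, 2.6], [-0.5, 2.12], [-1.47, 1.34], [0.16, 2.42], [-1.27, 4.41], [0.06, 2.06], [-2.6, 2.6]. Speed limits (rad/s): [2.22, 2.22, 2.79, 2.79, 3.14, 3.14, 3.14].

INTERFACE

Orientations are given as a unit quaternion [x, y, z, w].
In Python, from workcell import get_obs, optics, workorder, manip gives the robot as it stands.
- The arm moves only by the tool jog_arm, never from a script. Its argument "increments" is a list of rows, each a list of 7 numbers: the shift along the tool's x, y, z in m, then the turn, a rotation vector about the tool's x, y, z in rad, then the opening, from -1 (shut) to 1 (fully open). A call has 1 to 5 rows; each row is the pose to reach, as a shift and turn from the pose commanded when the call began, along the tool's axes at that moment; what a row does not reach only later rows make up. A row lasts 1/12 s, in which the tool goes at most 41.7 mm and 7.16 degrees, less where a joint would pass 70% of its speed; a pose out of reach is approached as far as the arm can. A call with a gripper value outside its range is refused whole. The fingers move at their own pace and stop on an object; "grip_force" is the grip in N (left out, the last holds). Time passes only in rows, so rows that repeat a pose let the fingers close. It gives the time, the measured TCP pose, the force, the opening and the grip force at its end, in the units of the state.
- get_obs(): the state, without advancing time (a new reading comes with each control period).
- optics.camera(name): name is "scene" or "side" or "wrist"; returns a dict with "color" (400x640x3 uint8, red, green, blue), "depth" (400x640 float32, m along the optical axis (not along the pixel's ray), 0 where there is no reading), "K" (3x3 intrinsics, pixels), "R" (3x3) and "t" (3): a world point X has camera coordinates R X + t. Camera axes: x right, y down, z forward; pixel columns grow to the right and rows downward; lengths in m; the calibration is good to about 2 mm. The wrist camera is an equidistant fisheye: a pixel r from the principal point sees the ray r / f radians off the axis. A picture is of the moment at which its call begins.
- workorder.hand_in(): hands the job in; it is judged then, once.
The state is a dict: "clock": time; "joint_pos": joint angles; "joint_velocities": joint speeds; "tau": joint torques, N m; "position": TCP position; "ee_rot": TCP orientation; "ft_force": force on the tool from outside, world axes, zero at the start; "torque": the same for the moment, N m; "grip_width": opening from 0.0 (shut) to 1.0 (fully open); "grasp_force": force on a finger pad.
Only numpy, scipy, OpenCV 4.12 (cv2) and the standard library are available. Lean on these libraries where they do the work, as an engineer would, in place of code of your own. Each camera call takes 0.05 s, during which the arm holds its last target. There are 200 camera calls.

TASK

The turned wooden balls have to lie on the cork-lined drying tray without rolling to one side: first turn the wing knobs of its two front feet until the tray sits level, then use the scoop (not the fingers) to move at least three balls from the grey bin into the tray. Finally stand the empty scoop back on the bench top on its flat bottom and let it go; every ball must end in the tray or still in the bin, the tray still level, and the other things on the bench left where they are.

Things in the scene. Friction and masses are not known exactly. Their poses are not given: they have to be found in the camera images.
- stand: Fixed drying stand: steel base plate 280 x 230 x 12 mm. Origin on the bench top, z up; its -x end, with the two knobs, faces roughly to the robot. In its frame: level tray centre (50, 0, 91) mm; rear ball pivot at x, y = (120, 0); the left front foot at (-25, 62) and the right at (-25, -62) carry the tray's corners.
- tray: Cork-lined plywood tray on the stand: 192 x 192 mm outside, 180 x 180 inside, walls and floor 6 mm, rim 30 mm above the inner floor. Origin: centre of the inner floor; z normal to it (vertical when level), x away from the knobs, y to the left foot. Starts tilted 2 to 10 degrees about the rear pivot. Light loads do not move it, only the knobs do.
- knob_left: Black wing knob of the left (+y) front foot, axis leaning 30 degrees from vertical to the stand's -x. Disc 42 mm dia x 10; bar grip 44 long x 14 wide, top 42 mm above the origin. Origin on the axis under the disc, at (-105, 96, 55) mm in the stand's frame; z outward along the axis, x along the bar. Starts 1.3 rad low to 1.3 high; stops 1.7 rad either side of level; friction 0.15 N m holds it.
- knob_right: The same knob for the right front foot, origin at (-105, -96, 55) mm in the stand's frame; it leans with the left knob's setting by up to about 5 degrees; starts 0.7 to 1.3 rad too high. On both knobs, when the tray is level the bar lies in line with the stand's x (as seen along the axis).
- knob_left_grip (a point): Grip point on the left knob's axis, 30 mm out from the disc's underside; axes as its knob. Clockwise (seen from outside) raises the tray over the left foot by 8 mm per rad: 0.07 rad of tray tilt per rad of knob, about the line through the rear pivot and the right foot.
- knob_right_grip (a point): The same point on the right knob. Clockwise raises the tray over the right foot by 8 mm per rad: 0.07 rad of tilt per rad of knob, about the line through the rear pivot and the left foot.
- bin: Fixed open grey bin, 288 (x) x 126 (y) x 54 mm high, walls and floor 5 mm. Origin on the bench top; inside, the flat floor (z = 5 mm) runs from x = -165 to +80 mm, y +-58 mm; the far wall slopes outward, 35 degrees from vertical, from x = 80 at the floor. Its x points roughly away from the robot. The balls start at the far end (x over 5 mm); the near part is free.
- scoop: Loose metal scoop, 0.16 kg, standing flat between stand and bin. Pan 100 (x) x 100 (y) mm, floor 2.2; back and sides 42 high, sides ending 30 mm before the lip; open at +x. Origin: centre of the underside; x to the mouth, z up; lip at x = 50. A wooden handle 24 x 18 (y) mm leans back (to -x) 20 degrees from vertical, its centre line from (-64, 0, 22) to (-102, 0, 125) mm.
- scoop_grip (a point): Point on the scoop handle's centre line to grip, at (-88.6, 0, 89.7) mm in the scoop's frame; axes as scoop. Fingers close across y on the 18 mm width.
- ball0_center (a point): Centre of turned ball 0: plain light wood, 30 mm diameter, 12 g, one of four alike.
- ball1_center (a point): Centre of turned ball 1: plain light wood, 30 mm diameter, 12 g, one of four alike.
- ball2_center (a point): Centre of turned ball 2: plain light wood, 30 mm diameter, 12 g, one of four alike.
- ball3_center (a point): Centre of turned ball 3: plain light wood, 30 mm diameter, 12 g, one of four alike.
- glue: Bystander: white bottle, 48 mm diameter, 130 mm high, origin under its centre.
- wax_tin: Bystander: steel tin, 72 mm diameter, 45 mm high, origin under its centre; stands between stand and bin, beyond the scoop.
- screwdriver: Bystander: screwdriver lying at the right side, about 200 mm long along its x.
- offcut: Bystander: wood offcut 100 x 50 x 35 mm, origin under its centre.
- square: Bystander: try square lying flat, wooden stock 110 x 18 x 22 mm and a 150 mm steel blade to its +y; origin under the stock's centre.
- tape: Bystander: tape measure 70 x 36 x 64 mm, origin under its centre.
- brush: Bystander: flat paint brush about 190 mm long, lying along x; origin near its middle.
Things that resemble listed ones, but are neither listed nor needed, are in the scene too. Leave any green or red look-alike of the scoop alone.

How it is judged:
On the way, in this order (a step that is already met when the one before it is completed fails the run):
1. the tray has been levelled with its knobs, to within 0.022 rad (about 1.3 degrees) (angle between tray's own z axis and vertical below 0.022 rad), for 0.3 s.
2. at least three balls lie in the tray ((((horizontal distance between ball0_center and tray below 0.115 m and z of ball0_center in the frame of tray between 0.005 and 0.05 m) and (horizontal distance between ball1_center and tray below 0.115 m and z of ball1_center in the frame of tray between 0.005 and 0.05 m) and (horizontal distance between ball2_center and tray below 0.115 m and z of ball2_center in the frame of tray between 0.005 and 0.05 m)) or ((horizontal distance between ball0_center and tray below 0.115 m and z of ball0_center in the frame of tray between 0.005 and 0.05 m) and (horizontal distance between ball1_center and tray below 0.115 m and z of ball1_center in the frame of tray between 0.005 and 0.05 m) and (horizontal distance between ball3_center and tray below 0.115 m and z of ball3_center in the frame of tray between 0.005 and 0.05 m)) or ((horizontal distance between ball0_center and tray below 0.115 m and z of ball0_center in the frame of tray between 0.005 and 0.05 m) and (horizontal distance between ball2_center and tray below 0.115 m and z of ball2_center in the frame of tray between 0.005 and 0.05 m) and (horizontal distance between ball3_center and tray below 0.115 m and z of ball3_center in the frame of tray between 0.005 and 0.05 m)) or ((horizontal distance between ball1_center and tray below 0.115 m and z of ball1_center in the frame of tray between 0.005 and 0.05 m) and (horizontal distance between ball2_center and tray below 0.115 m and z of ball2_center in the frame of tray between 0.005 and 0.05 m) and (horizontal distance between ball3_center and tray below 0.115 m and z of ball3_center in the frame of tray between 0.005 and 0.05 m)))), for 0.2 s.
At the end, for the whole second after the job is handed in: Tray level within 0.022 rad (1.3 deg); at least three ball centres inside the tray, every other ball in the tray or the bin, all still (under 30 mm/s); the scoop stands still on its flat bottom on the bench (underside within 6 mm of it, upright within 0.06 rad) (angle between tray's own z axis and vertical below 0.022 rad and (((horizontal distance between ball0_center and tray below 0.115 m and z of ball0_center in the frame of tray between 0.005 and 0.05 m) and (horizontal distance between ball1_center and tray below 0.115 m and z of ball1_center in the frame of tray between 0.005 and 0.05 m) and (horizontal distance between ball2_center and tray below 0.115 m and z of ball2_center in the frame of tray between 0.005 and 0.05 m)) or ((horizontal distance between ball0_center and tray below 0.115 m and z of ball0_center in the frame of tray between 0.005 and 0.05 m) and (horizontal distance between ball1_center and tray below 0.115 m and z of ball1_center in the frame of tray between 0.005 and 0.05 m) and (horizontal distance between ball3_center and tray below 0.115 m and z of ball3_center in the frame of tray between 0.005 and 0.05 m)) or ((horizontal distance between ball0_center and tray below 0.115 m and z of ball0_center in the frame of tray between 0.005 and 0.05 m) and (horizontal distance between ball2_center and tray below 0.115 m and z of ball2_center in the frame of tray between 0.005 and 0.05 m) and (horizontal distance between ball3_center and tray below 0.115 m and z of ball3_center in the frame of tray between 0.005 and 0.05 m)) or ((horizontal distance between ball1_center and tray below 0.115 m and z of ball1_center in the frame of tray between 0.005 and 0.05 m) and (horizontal distance between ball2_center and tray below 0.115 m and z of ball2_center in the frame of tray between 0.005 and 0.05 m) and (horizontal distance between ball3_center and tray below 0.115 m and z of ball3_center in the frame of tray between 0.005 and 0.05 m))) and ((horizontal distance between ball0_center and tray below 0.115 m and z of ball0_center in the frame of tray between 0.005 and 0.05 m) or (x of ball0_center in the frame of bin between -0.17 and 0.118 m and y of ball0_center in the frame of bin between -0.063 and 0.063 m and z of ball0_center in the frame of bin between 0.01 and 0.06 m)) and ((horizontal distance between ball1_center and tray below 0.115 m and z of ball1_center in the frame of tray between 0.005 and 0.05 m) or (x of ball1_center in the frame of bin between -0.17 and 0.118 m and y of ball1_center in the frame of bin between -0.063 and 0.063 m and z of ball1_center in the frame of bin between 0.01 and 0.06 m)) and ((horizontal distance between ball2_center and tray below 0.115 m and z of ball2_center in the frame of tray between 0.005 and 0.05 m) or (x of ball2_center in the frame of bin between -0.17 and 0.118 m and y of ball2_center in the frame of bin between -0.063 and 0.063 m and z of ball2_center in the frame of bin between 0.01 and 0.06 m)) and ((horizontal distance between ball3_center and tray below 0.115 m and z of ball3_center in the frame of tray between 0.005 and 0.05 m) or (x of ball3_center in the frame of bin between -0.17 and 0.118 m and y of ball3_center in the frame of bin between -0.063 and 0.063 m and z of ball3_center in the frame of bin between 0.01 and 0.06 m)) and linear speed of each of ball0, ball1, ball2, ball3 below 0.03 m/s and height (world z) of scoop between -0.006 and 0.006 m and angle between scoop's own z axis and vertical below 0.06 rad and linear speed of scoop below 0.02 m/s); the robot touches nothing.
It fails at once if a ball is handled with the fingers (over 1 N) (contact force between the fingers and ball0 above 1 N or contact force between the fingers and ball1 above 1 N or contact force between the fingers and ball2 above 1 N or contact force between the fingers and ball3 above 1 N).
It fails at once if another thing on the bench is moved by more than 30 mm (distance of any of glue, wax_tin, screwdriver, offcut, square, tape, brush from where it was at the start of the episode above 0.03 m).
It also fails if it takes over 72 s, if anything falls off the work surface, if the arm or the gripper's body presses on something with over 40 N, if the wrist force passes 120 N, or if a joint passes its speed limit or range.

## Working session

There is one attempt and no reset: what is moved stays moved. The work goes in short steps, Python scripts to look and compute and a tool call to move; the robot and the scene stay as the last step left them, time stands still between calls to the robot, and variables do not carry over. Pictures are saved under pics/ and viewed, at most 10 in all, crops included, and the job is handed in when it is done.

Besides the shell and the picture viewer there is one more tool, called as name(argument=value, ...), one argument or row to a line, values as JSON. jog_arm: Moves the arm, as the interface text tells. Its arguments: {"type":"object","properties":{"increments":{"type":"array"},"grip_force":{"type":"number"}},"required":["increments"]}

```bash
ls; mkdir -p pics
cat > h.py <<'E'
import numpy as np, cv2
from scipy.spatial.transform import Rotation as Rn
from workcell import get_obs, optics, workorder, manip
def cloud(c):
    d=c['depth'];v,u=np.mgrid[:d.shape[0],:d.shape[1]];K=c['K']
    P=np.stack([(u-K[0,2])/K[0,0]*d,(v-K[1,2])/K[1,1]*d,d],-1)
    W=(P-c['t'])@c['R']; W[d==0]=np.nan
    return W
E
python3 - <<'E'
from h import *
o=get_obs();print({k:np.round(v,3) for k,v in o.items()},manip.tip_extent)
for n in('scene','side'):
    c=optics.camera(n);np.savez(n+'0.npz',**c);cv2.imwrite(f'pics/{n}0.png',c['color'][...,::-1])
    print(n,c['K'],-c['R'].T@c['t'],c['R'][2])
E
```

```text
pics
{'clock': np.float64(0.0), 'joint_pos': array([-1.265,  0.333, -0.065,  1.461,  0.022,  1.35 , -0.089]), 'joint_velocities': array([-0.001,  0.   ,  0.001, -0.   ,  0.002, -0.001,  0.002]), 'tau': array([ 2.0000e-03, -6.2546e+01,  5.0000e-02, -3.9159e+01,  1.6000e-02,
        1.0000e-02,  0.0000e+00]), 'position': array([0.202, 0.591, 0.255]), 'ee_rot': array([ 0.164,  0.987, -0.001, -0.   ]), 'ft_force': array([-0.25 ,  0.721,  0.265]), 'torque': array([-0.039,  0.015,  0.016]), 'grasp_force': np.float64(0.0), 'grip_width': np.float64(0.999)} 0.025
scene [[486.80211524   0.         316.89855134]
 [  0.         486.80211524 199.10561558]
 [  0.           0.           1.        ]] [ 1.53877697 -0.22989941  1.08449416] [-0.71768801  0.13346094 -0.68345599]
side [[390.4336851    0.         324.58275286]
 [  0.         390.4336851  203.36617932]
 [  0.           0.           1.        ]] [ 0.37056674 -0.8647351   0.97437324] [ 0.09441763  0.69853342 -0.70932107]
```

View pics/scene0.png

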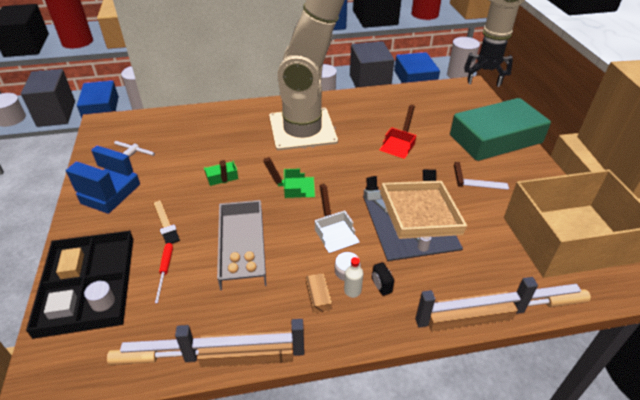

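View pics/side0.png

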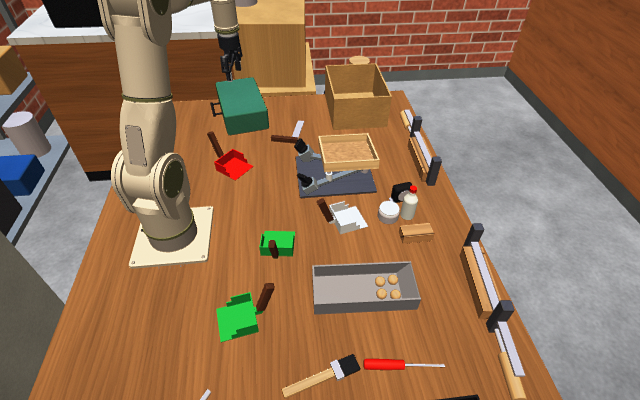

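Scene view: the plain metal scoop is at (337,230); look-alikes are red at (398,143) and green at (298,184) and (222,173). Stand and tray are at (420,215) with knobs at (372,186) and (428,176), the bin is at (242,243), the balls near (242,262), and the wax tin and glue at (350,270). The side view agrees: scoop (348,217), knobs (301,148) and (306,180), bin (365,287). By its metal colour and its place between stand and bin, I choose the one at scene (337,230).

```bash
cat > top.py <<'E'
from h import *
def ortho(names,x0=.25,x1=1.0,y0=-.4,y1=.4,s=1000.,zmax=.25):
    H=int((x1-x0)*s);W=int((y1-y0)*s)
    img=np.zeros((H,W,3),np.uint8);zm=np.full((H,W),-1.)
    for c in names:
        P=cloud(c).reshape(-1,3);C=c['color'].reshape(-1,3)
        m=np.isfinite(P[:,0])&(P[:,2]<zmax)
        P,C=P[m],C[m];o=np.argsort(P[:,2]);P,C=P[o],C[o]
        r=((x1-P[:,0])*s).astype(int);q=((y1-P[:,1])*s).astype(int)
        for dr in(0,1):
          for dq in (0,1):
            k=(r+dr>=0)&(r+dr<H)&(q+dq>=0)&(q+dq<W)
            a,b=r[k]+dr,q[k]+dq;g=P[k,2]>zm[a,b]
            zm[a[g],b[g]]=P[k,2][g];img[a[g],b[g]]=C[k][g]
    return img,zm
E
python3 - <<'E'
from top import *
cs=[dict(np.load(n+'0.npz')) for n in('scene','side')]
img,zm=ortho(cs)
cv2.imwrite('pics/top0.png',cv2.resize(img,(800,750))[:600+150][...,::-1][:600] if 0 else cv2.resize(img,(640,600))[...,::-1])
for c in cs:
    P=cloud(c);C=c['color'].astype(int)
    m=np.isfinite(P[...,0])&(P[...,0]>.3)&(P[...,0]<1)&(abs(P[...,1])<.4)
    t=m&(abs(P[...,2])<.01); print('bench z',np.nanmedian(P[t][:,2]))
    sat=C.max(-1)-C.min(-1)
    for nm,mm in (('plate z12',m&(abs(P[...,2]-.012)<.006)&(C.max(-1)<110)&(sat<40)),
                  ('binrim',m&(abs(P[...,2]-.054)<.006)&(sat<30)&(P[...,1]<-.0)),
                  ('black>30',m&(P[...,2]>.03)&(C.max(-1)<60))):
        lab,n_=None,None
        k,l,st,ce=cv2.connectedComponentsWithStats(cv2.dilate(mm.astype(np.uint8),np.ones((3,3))))
        for i in range(1,k):
            q=P[(l==i)&mm]
            if len(q)>60:
                r=cv2.minAreaRect((q[:,:2]*1000).astype(np.float32))
                print(nm,len(q),np.round(q.mean(0),3),np.round(r[0]),np.round(r[1]),round(r[2],1),'zmax',q[:,2].max().round(3),'pix',ce[i].round())
E
```

```text
bench z -4.614333289450022e-05
plate z12 1796 [0.626 0.205 0.012] [568. 242.] [262. 229.] 0.1 zmax 0.018 pix [405. 238.]
plate z12 80 [ 0.432 -0.278  0.012] [ 453. -270.] [113.  59.] 88.1 zmax 0.018 pix [236. 214.]
binrim 378 [ 0.578 -0.266  0.053] [ 570. -273.] [124. 292.] 86.8 zmax 0.059 pix [241. 240.]
black>30 116 [ 0.33  -0.149  0.078] [ 330. -150.] [43. 15.] 89.5 zmax 0.122 pix [273. 172.]
black>30 128 [0.439 0.338 0.082] [438. 338.] [44. 19.] 56.3 zmax 0.1 pix [429. 175.]
black>30 129 [0.443 0.148 0.078] [445. 152.] [33. 45.] 22.1 zmax 0.1 pix [372. 183.]
black>30 332 [0.787 0.09  0.058] [779.  89.] [67. 34.] 9.7 zmax 0.068 pix [384. 277.]
black>30 276 [0.916 0.152 0.075] [915. 152.] [33. 20.] 50.2 zmax 0.119 pix [424. 310.]
black>30 190 [ 0.94  -0.164  0.075] [ 940. -164.] [23.  6.] 89.7 zmax 0.118 pix [298. 340.]
bench z -0.0010649255858122797
plate z12 460 [0.467 0.279 0.011] [467. 283.] [150. 104.] 89.1 zmax 0.018 pix [310. 168.]
plate z12 1014 [0.582 0.17  0.01 ] [554. 187.] [278. 122.] 0.3 zmax 0.017 pix [342. 186.]
plate z12 185 [ 0.556 -0.213  0.012] [ 558. -214.] [  6. 245.] 86.8 zmax 0.018 pix [356. 273.]
plate z12 227 [ 0.563 -0.335  0.012] [ 564. -335.] [  6. 287.] 87.1 zmax 0.018 pix [366. 309.]
binrim 590 [ 0.569 -0.281  0.052] [ 567. -273.] [129. 287.] 86.6 zmax 0.058 pix [366. 284.]
black>30 119 [0.435 0.334 0.076] [433. 334.] [48. 34.] 18.5 zmax 0.098 pix [300. 146.]
black>30 184 [0.898 0.15  0.073] [896. 151.] [22. 35.] 53.4 zmax 0.115 pix [433. 170.]
black>30 121 [0.435 0.142 0.075] [437. 152.] [36. 50.] 30.9 zmax 0.098 pix [304. 180.]
black>30 169 [0.761 0.085 0.057] [774.  61.] [67. 89.] 10.2 zmax 0.119 pix [400. 188.]
black>30 127 [ 0.489 -0.018  0.078] [490. -18.] [46.  7.] 13.4 zmax 0.123 pix [326. 211.]
black>30 187 [ 0.915 -0.169  0.084] [ 916. -169.] [20. 35.] 44.2 zmax 0.119 pix [473. 236.]
black>30 77 [ 0.322 -0.158  0.075] [ 324. -147.] [60. 16.] 74.2 zmax 0.114 pix [274. 251.]
```

View pics/top0.png

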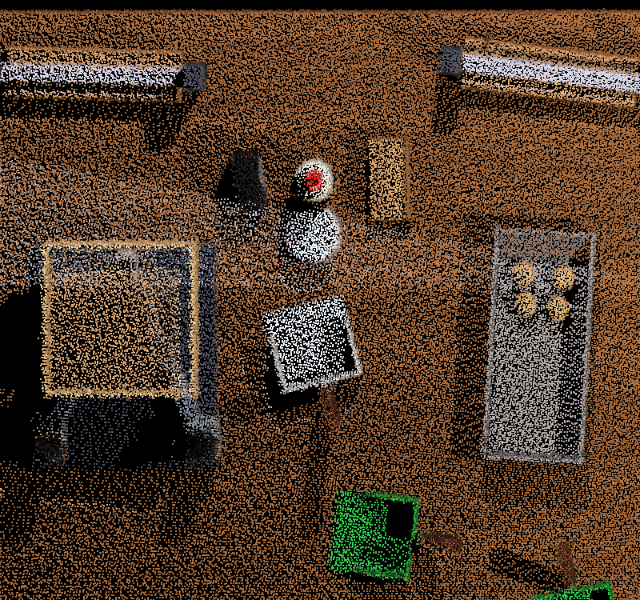

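The top view (left = +y, up = +x) shows the stand square to the world at about (0.565, 0.24), the scoop at pixel (313,343) with its handle toward the robot, the bin at (540,345), and four balls at its far end. Next I fit the tray plane, knob bars, scoop, bin and balls.

```bash
cat > fit.py <<'E'
from h import *
SX,SY=.567,.241
def tray(P):
    m=np.isfinite(P[...,0])&(P[...,0]>SX-.02)&(P[...,0]<SX+.12)&(abs(P[...,1]-SY)<.07)&(P[...,2]>.06)&(P[...,2]<.14)
    q=P[m]-[SX,SY,0];w=np.ones(len(q),bool)
    for t in (.02,.01,.005,.004,.004):
        A=np.c_[np.ones(w.sum()),q[w,:2]];k=np.linalg.lstsq(A,q[w,2],rcond=None)[0]
        w=abs(q[:,2]-np.c_[np.ones(len(q)),q[:,:2]]@k)<t
    a,b,c=k
    return w.sum(),dict(z=round(a+.05*b,4),tilt=round(float(np.hypot(b,c)),4),kL=round((-.145*b+.062*c)/.008,2),kR=round((-.145*b-.062*c)/.008,2))
E
python3 - <<'E'
from fit import *
for n in('scene','side'):
    c=dict(np.load(n+'0.npz'));P=cloud(c);C=c['color'].astype(int);sat=C.max(-1)-C.min(-1)
    print(n,tray(P))
    m=np.isfinite(P[...,0])
    d=np.hypot(P[...,0]-.571,P[...,1]-.009)
    s=m&(d<.075)&(sat<30)&(C.min(-1)>90)&(P[...,2]<.05)
    q=P[s];r=cv2.minAreaRect((q[:,:2]*1000).astype(np.float32));print('scoop',len(q),r)
    for lo,hi in((-.002,.01),(.036,.048)):
        w=q[(q[:,2]>lo)&(q[:,2]<hi)];print(lo,len(w),cv2.minAreaRect((w[:,:2]*1000).astype(np.float32)),w.mean(0))
    # handle
    hd=m&(np.hypot(P[...,0]-.49,P[...,1]+.015)<.05)&(P[...,2]>.03)&(C.max(-1)<110)&(sat>8)
    q=P[hd]
    for z in(.04,.06,.08,.1,.115):
        w=q[abs(q[:,2]-z)<.01]
        if len(w)>4:print('handle z',z,len(w),w[:,:2].mean(0).round(4),w[:,:2].min(0).round(3),w[:,:2].max(0).round(3))
    b=m&(P[...,0]>.45)&(P[...,0]<.75)&(P[...,1]<-.21)&(P[...,1]>-.34)&(P[...,2]>.02)&(sat>45)
    k,l,st,ce=cv2.connectedComponentsWithStats(b.astype(np.uint8))
    for i in range(1,k):
        if st[i,4]>20:
            q=P[l==i]
            from scipy.optimize import least_squares
            f=least_squares(lambda x:np.linalg.norm(q-x,axis=1)-.015,q.mean(0)-[0,0,.01],loss='soft_l1',f_scale=.002)
            print('ball',st[i,4],f.x.round(4))
    # knobs grip bar top: black points z>.085
    for ky in(SY+.096,SY-.096):
        ax=np.array([-.5,0,.866]);o=np.array([SX-.105,ky,.055])
        q=P[m&(np.linalg.norm(P-o,axis=-1)<.06)&(C.max(-1)<80)]-o
        h=q@ax;w=q[(h>.03)&(h<.048)];e=np.array([.866,0,.5])
        uv=np.c_[w@e,w[:,1]];print('knob',len(w),'hmax',np.percentile(h,97).round(4),[np.round(x,3) for x in cv2.minAreaRect((uv*1000).astype(np.float32))],
          'pca',np.linalg.svd(uv-uv.mean(0),full_matrices=False)[2][0].round(2))
E
```

```text
scene (np.int64(1189), {'z': np.float64(0.0921), 'tilt': 0.1191, 'kL': np.float64(-0.96), 'kR': np.float64(0.89)})
scoop 1196 ((575.2044677734375, 15.845802307128906), (134.9022216796875, 114.1847915649414), 14.386153221130371)
-0.002 767 ((579.0941772460938, 16.656402587890625), (124.09581756591797, 111.04059600830078), 13.818404197692871) [0.57314871 0.01391217 0.00241722]
0.036 108 ((547.5286865234375, 2.4235305786132812), (60.979061126708984, 103.2964096069336), 16.22161102294922) [ 0.53625864 -0.00215215  0.04053888]
handle z 0.04 23 [ 0.5105 -0.0095] [ 0.496 -0.017] [0.517 0.003]
handle z 0.06 42 [ 0.5064 -0.0097] [ 0.491 -0.019] [0.515 0.001]
handle z 0.08 42 [ 0.4992 -0.0118] [ 0.484 -0.021] [ 0.508 -0.002]
handle z 0.1 43 [ 0.4929 -0.014 ] [ 0.479 -0.023] [ 0.502 -0.003]
handle z 0.115 50 [ 0.4854 -0.0151] [ 0.468 -0.024] [ 0.495 -0.006]
ball 71 [ 0.6149 -0.2966  0.0201]
ball 70 [ 0.6202 -0.2566  0.0201]
ball 78 [ 0.6529 -0.3048  0.0194]
ball 76 [ 0.6584 -0.2542  0.0202]
knob 71 hmax 0.0493 [array([-5.374, -0.244]), array([40.576, 14.205]), np.float64(55.591)] pca [0.6 0.8]

[... 625 characters left out ...]
987787]
handle z 0.04 26 [ 0.5019 -0.0148] [ 0.491 -0.019] [ 0.515 -0.01 ]
handle z 0.06 29 [ 0.4958 -0.0161] [ 0.484 -0.02 ] [ 0.508 -0.009]
handle z 0.08 31 [ 0.4892 -0.0177] [ 0.477 -0.023] [ 0.501 -0.01 ]
handle z 0.1 35 [ 0.481  -0.0199] [ 0.467 -0.024] [ 0.494 -0.013]
handle z 0.115 51 [ 0.4744 -0.0181] [ 0.462 -0.024] [ 0.49  -0.006]
ball 72 [ 0.6564 -0.2522  0.0184]
ball 77 [ 0.6187 -0.2542  0.0184]
ball 74 [ 0.6139 -0.2948  0.0186]
ball 81 [ 0.6517 -0.3025  0.0182]
knob 44 hmax 0.0516 [array([-14.553,   0.679]), array([45.574, 12.801]), np.float64(50.893)] pca [-0.66 -0.75]
knob 38 hmax 0.0509 [array([-15.904,   3.886]), array([13.892, 45.59 ]), np.float64(40.241)] pca [ 0.68 -0.74]
```

Both cameras agree. The left knob is about 0.9 rad low (bar at +53°) and the right about 0.9 rad high (bar at −50°). Knob tops and plate edges put the stand at about (0.556, 0.242).

```bash
cat > plan.py <<'E'
from h import *
def R_of(z,y):
    z=np.array(z,float);z/=np.linalg.norm(z);y=np.array(y,float);y-=y@z*z;y/=np.linalg.norm(y)
    return Rn.from_matrix(np.c_[np.cross(y,z),y,z])
def plan(wps,p=None,r=None):
    """wps: list of (pos, Rot). Print per-call tool-frame deltas (<=.19 m, <=.58 rad per call)."""
    o=get_obs()
    if p is None:p,r=o['position'],Rn.from_quat(o['ee_rot'])
    print('from',np.round(p,4),'clock',o['clock'].round(2),'f',o['ft_force'].round(1),'w',o['grip_width'].round(3))
    for P,Rt in wps:
        P=np.array(P,float);rv=(r.inv()*Rt).as_rotvec()
        n=int(max(1,np.ceil(np.linalg.norm(P-p)/.19),np.ceil(np.linalg.norm(rv)/.58)))
        p0,r0=p,r
        for i in range(1,n+1):
            tp=p0+(P-p0)*i/n;tr=r0*Rn.from_rotvec(rv*i/n)
            d=np.round(r.inv().apply(tp-p),3);w=np.round((r.inv()*tr).as_rotvec(),2 if i<n else 3)
            rows=int(np.ceil(max(np.linalg.norm(d)/.0417,np.linalg.norm(w)/.125)-1e-6))
            print(list(map(float,d)),list(map(float,w)),'rows',rows)
            p=p+r.apply(d);r=r*Rn.from_rotvec(w)
        print('   ->',p.round(4))
    return p,r
SX,SY=.556,.242
AX=np.array([-.5,0,.8660254]);E_=np.array([.8660254,0,.5])
def knob(side,ang,h):  # ang: bar angle ccw from level; h: TCP height along axis
    o=np.array([SX-.105,SY+side*.096,.055])
    return o+h*AX,R_of(-AX,-np.sin(ang)*E_+np.cos(ang)*np.array([0,1.,0]))
E
python3 - <<'E'
from plan import *
p1=knob(1,.92,.12)
plan([p1,knob(1,.92,.041)])
E
```

```text
Traceback (most recent call last):
  File "plan.py", line 9, in plan
    print('from',np.round(p,4),'clock',o['clock'].round(2),'f',o['ft_force'].round(1),'w',o['grip_width'].round(3))
                                       ^^^^^^^^^^^^^^^^
AttributeError: 'float' object has no attribute 'round'
```

```bash
sed -i "s/o\['clock'\].round(2)/round(float(o['clock']),2)/; s/o\['ft_force'\].round(1)/np.round(o['ft_force'],1)/; s/o\['grip_width'\].round(3)/round(float(o['grip_width']),3)/" plan.py
python3 - <<'E'
from plan import *
p1=knob(1,.92,.12)
plan([p1,knob(1,.92,.041)])
E
```

```text
from [0.2017 0.5912 0.2556] clock 0.1 f [ 0.3 -0.1 -0.3] w 0.997
[-0.087, -0.059, 0.032] [0.05, -0.18, -0.41] rows 4
[-0.049, -0.086, 0.049] [0.06, -0.17, -0.4] rows 4
[-0.004, -0.094, 0.058] [0.053, -0.184, -0.408] rows 4
   -> [0.3915 0.3379 0.1594]
[0.0, 0.001, 0.079] [0.0, -0.0, -0.0] rows 2
   -> [0.4303 0.3385 0.0906]
```

jog_arm(
  increments=[
    [-0.087,-0.059,0.032,0.05,-0.18,-0.41,1],
    [-0.087,-0.059,0.032,0.05,-0.18,-0.41,1],
    [-0.087,-0.059,0.032,0.05,-0.18,-0.41,1],
    [-0.087,-0.059,0.032,0.05,-0.18,-0.41,1],
  ],
  grip_force=60,
)

```text
clock: 0.43
position: [0.2692, 0.5025, 0.2225]
ee_rot: [-0.041, 0.995, -0.042, 0.085]
ft_force: [-0.7, 0.6, -0.1]
grip_width: 1.001
grasp_force: 0.0
```

jog_arm(
  increments=[
    [-0.049,-0.086,0.049,0.06,-0.17,-0.4,1],
    [-0.049,-0.086,0.049,0.06,-0.17,-0.4,1],
    [-0.049,-0.086,0.049,0.06,-0.17,-0.4,1],
    [-0.049,-0.086,0.049,0.06,-0.17,-0.4,1],
  ],
)

```text
clock: 0.77
position: [0.3309, 0.4172, 0.1892]
ee_rot: [-0.239, 0.954, -0.085, 0.159]
ft_force: [1.1, 0.3, -0.8]
grip_width: 1.0
grasp_force: 0.0
```

jog_arm(
  increments=[
    [-0.004,-0.094,0.058,0.053,-0.184,-0.408,1],
    [-0.004,-0.094,0.058,0.053,-0.184,-0.408,1],
    [-0.004,-0.094,0.058,0.053,-0.184,-0.408,1],
    [-0.004,-0.094,0.058,0.053,-0.184,-0.408,1],
    [-0.004,-0.094,0.058,0.053,-0.184,-0.408,1],
  ],
)

```text
clock: 1.18
position: [0.3915, 0.3358, 0.1587]
ee_rot: [-0.429, 0.865, -0.116, 0.232]
ft_force: [-0.6, 0.2, 0.3]
grip_width: 1.0
grasp_force: 0.0
```

Run:
```python
from plan import *
plan([knob(1,.92,.12),knob(1,.92,.041)])
print(get_obs()['joint_pos'].round(2))
c=optics.camera('wrist');np.savez('w1.npz',**c);cv2.imwrite('pics/w1.png',c['color'][...,::-1])
R,t=c['R'],c['t'];print(c['K'],-R.T@t)
f=c['K'][0,0]
for X in [knob(1,.92,0)[0],knob(1,.92,.042)[0]]+[knob(1,.92,.042)[0]+s*.022*(np.cos(.92)*E_+np.sin(.92)*np.array([0,1,0])) for s in(1,-1)]:
    q=R@X+t;th=np.arctan2(np.hypot(q[0],q[1]),q[2]);d=q[:2]/np.hypot(*q[:2])*th*f;print((d+c['K'][:2,2]).round(1))
```

```text
from [0.3915 0.3358 0.1587] clock 1.18 f [-0.6  0.2  0.3] w 1.0
[-0.002, 0.002, -0.0] [-0.001, -0.001, 0.001] rows 1
   -> [0.3911 0.3386 0.1585]
[0.0, -0.0, 0.079] [0.0, 0.0, 0.0] rows 2
   -> [0.4306 0.3386 0.0901]
[-1.07 -0.   -0.01  2.16  0.64  0.83  1.01]
[[309.70691629   0.         319.46894266]
 [  0.         309.70691629 199.94421119]
 [  0.           0.           1.        ]] [0.29658006 0.2812619  0.23974688]
[321.7 204.4]
[322.  222.2]
[321.9 252. ]
[322.1 190.3]
```

View pics/w1.png

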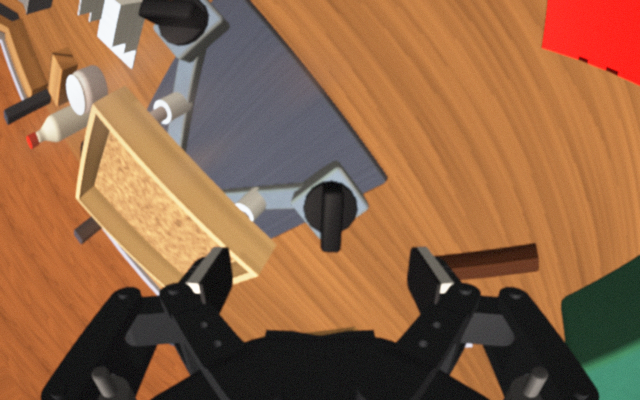

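The wrist view shows the left knob's bar at (331,187)–(331,250), vertical between the open fingers, so the angle is right. It lies about 9 px right of the prediction, or 4–5 mm along tool y, so I shift that way and grip.

jog_arm(
  increments=[
    [-0.002,0.006,0.04,0,0,0,1],
    [-0.002,0.006,0.079,0,0,0,1],
    [-0.002,0.006,0.079,0,0,0,1],
    [-0.002,0.006,0.079,0,0,0,-1],
    [-0.002,0.006,0.079,0,0,0,-1],
  ],
  grip_force=60,
)

```text
clock: 1.65
position: [0.4278, 0.345, 0.0907]
ee_rot: [-0.428, 0.866, -0.114, 0.233]
ft_force: [0.4, -1.0, 0.8]
grip_width: 0.747
grasp_force: 0.0
```

jog_arm(
  increments=[
    [0,0,0,0,0,0,-1],
    [0,0,0,0,0,0,-1],
    [0,0,0,0,0,0,-1],
    [0,0,0,0,0,0,-1],
  ],
)

```text
clock: 1.98
position: [0.4275, 0.3448, 0.0907]
ee_rot: [-0.429, 0.866, -0.113, 0.233]
ft_force: [-20.0, 3.1, 12.9]
grip_width: 0.152
grasp_force: 60.8
```

jog_arm(
  increments=[
    [0,0,0,0,0,0,-0.3],
    [0.004,-0.001,-0.003,0,0,0,-0.3],
    [0.004,-0.001,-0.003,0,0,0,-1],
    [0.004,-0.001,-0.003,0,0,0,-1],
    [0.004,-0.001,-0.003,0,0,0,-1],
  ],
)

```text
clock: 2.4
position: [0.4234, 0.3405, 0.0912]
ee_rot: [-0.429, 0.866, -0.114, 0.232]
ft_force: [-13.9, -0.3, 7.2]
grip_width: 0.152
grasp_force: 61.1
```

jog_arm(
  increments=[
    [0,0,0,0,0,0,-1],
    [0,0,0,0,0,0.1,-1],
    [0,0,0,0,0,0.2,-1],
    [0,0,0,0,0,0.3,-1],
  ],
)

```text
clock: 2.73
position: [0.423, 0.3408, 0.0911]
ee_rot: [-0.293, 0.921, -0.077, 0.246]
ft_force: [-14.2, 1.2, 5.8]
grip_width: 0.154
grasp_force: 61.0
```

Run:
```python
from fit import *
print(np.round(get_obs()['torque'],2))
for n in('scene','side'): print(tray(cloud(optics.camera(n))))
```

```text
[-0.02  2.62  0.2 ]
(np.int64(1224), {'z': np.float64(0.0923), 'tilt': 0.1006, 'kL': np.float64(-0.61), 'kR': np.float64(0.95)})
(np.int64(581), {'z': np.float64(0.0915), 'tilt': 0.102, 'kL': np.float64(-0.64), 'kR': np.float64(0.93)})
```

The knob turns one-for-one with the tool (kL −0.9 → −0.62), so I turn another 0.6.

jog_arm(
  increments=[
    [0,0,0,0,0,0.1,-1],
    [0,0,0,0,0,0.2,-1],
    [0,0,0,0,0,0.3,-1],
    [0,0,0,0,0,0.4,-1],
    [0,0,0,0,0,0.5,-1],
  ],
)

```text
clock: 3.25
position: [0.4227, 0.3415, 0.0909]
ee_rot: [-0.057, 0.964, -0.013, 0.258]
ft_force: [-13.1, 3.7, 1.7]
grip_width: 0.15
grasp_force: 60.4
```

jog_arm(
  increments=[
    [0,0,0,0,0,0.1,-1],
    [0,0,0,0,0,0.12,-1],
    [0,0,0,0,0,0.12,-1],
  ],
)

```text
clock: 3.5
position: [0.4227, 0.3417, 0.0909]
ee_rot: [-0.0, 0.966, 0.002, 0.258]
ft_force: [-13.3, 4.7, 1.0]
grip_width: 0.15
grasp_force: 60.3
```

Run:
```python
from fit import *
from plan import plan,knob,Rn
o=get_obs();print(o['ee_rot'],knob(1,0,.04)[1].as_quat().round(3), (Rn.from_quat(o['ee_rot']).inv()*knob(1,0,0)[1]).as_rotvec())
for n in('scene','side'): print(tray(cloud(optics.camera(n))))
```

```text
[-4.48660734e-04  9.66170099e-01  2.09002869e-03  2.57896819e-01] [0.    0.966 0.    0.259] [ 0.00426987 -0.00190805 -0.00021513]
(np.int64(1314), {'z': np.float64(0.0932), 'tilt': 0.0622, 'kL': np.float64(-0.01), 'kR': np.float64(0.88)})
(np.int64(645), {'z': np.float64(0.092), 'tilt': 0.0709, 'kL': np.float64(-0.04), 'kR': np.float64(0.98)})
```

jog_arm(
  increments=[
    [0,0,0,0,0,0,1],
    [0,0,0,0,0,0,1],
    [0,0,-0.04,0,0,0,1],
    [0,0,-0.08,0,0,0,1],
  ],
)

```text
clock: 3.93
position: [0.3846, 0.3375, 0.1594]
ee_rot: [0.001, 0.966, -0.002, 0.258]
ft_force: [1.5, 1.0, 0.9]
grip_width: 0.711
grasp_force: 0.0
```

```bash
sed -i 's/^SX,SY=.*/SX,SY=.550,.2435/' plan.py
python3 - <<'E'
from plan import *
plan([knob(-1,-.9,.12)])
E
```

```text
from [0.3846 0.3375 0.1594] clock 3.93 f [1.5 1.  0.9] w 0.711
[-0.0, -0.095, 0.001] [-0.0, 0.0, 0.45] rows 4
[-0.041, -0.085, 0.001] [-0.006, 0.001, 0.45] rows 4
   -> [0.385  0.1481 0.1584]
```

jog_arm(
  increments=[
    [0,-0.095,0.001,0,0,0.45,1],
    [0,-0.095,0.001,0,0,0.45,1],
    [0,-0.095,0.001,0,0,0.45,1],
    [0,-0.095,0.001,0,0,0.45,1],
  ],
)

```text
clock: 4.27
position: [0.3857, 0.2407, 0.1596]
ee_rot: [0.221, 0.94, 0.059, 0.252]
ft_force: [1.2, -0.1, -0.2]
grip_width: 0.998
grasp_force: 0.0
```

jog_arm(
  increments=[
    [-0.041,-0.085,0.001,-0.006,0,0.45,1],
    [-0.041,-0.085,0.001,-0.006,0,0.45,1],
    [-0.041,-0.085,0.001,-0.006,0,0.45,1],
    [-0.041,-0.085,0.001,-0.006,0,0.45,1],
    [-0.041,-0.085,0.001,-0.006,0,0.45,1],
  ],
)

```text
clock: 4.68
position: [0.3828, 0.1758, 0.1657]
ee_rot: [0.316, 0.914, 0.095, 0.235]
ft_force: [-1.5, 1.0, -0.1]
grip_width: 0.998
grasp_force: 0.0
```

Run:
```python
from plan import *
plan([knob(-1,-.9,.12)])
c=optics.camera('wrist');im=c['color'].copy()
R,t=c['R'],c['t'];f=c['K'][0,0]
for s in(-1,0,1):
    X=knob(-1,0,.042)[0]+s*.022*(np.cos(-.9)*E_+np.sin(-.9)*np.array([0,1,0]))
    q=R@X+t;th=np.arctan2(np.hypot(q[0],q[1]),q[2]);d=q[:2]/np.hypot(*q[:2])*th*f;print((d+c['K'][:2,2]).round(1))
cv2.imwrite('pics/w2.png',cv2.resize(im[120:320,180:460],None,fx=2,fy=2)[...,::-1])
```

```text
from [0.3828 0.1758 0.1657] clock 4.68 f [-1.5  1.  -0.1] w 0.998
[-0.017, -0.023, 0.006] [0.009, -0.026, 0.228] rows 2
   -> [0.3852 0.1473 0.1594]
[292.  212.1]
[285.9 241. ]
[280.3 267.8]
```

View pics/w2.png

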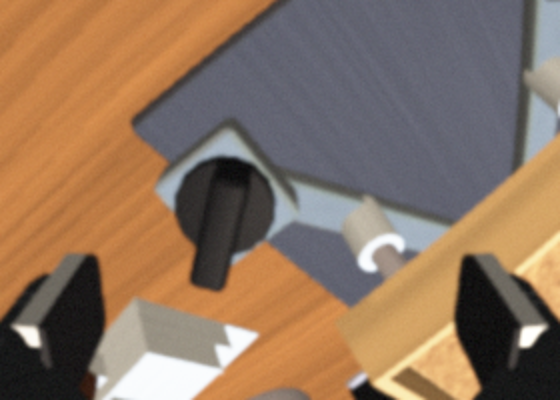

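The bar runs (298,202)–(284,262) in wrist pixels against a predicted centre of (286,241), so angle and place are close. The arm stopped short, so I check the joints.

Run:
```python
from plan import *
o=get_obs();print(o['joint_pos'].round(3),np.round(o['joint_velocities'],3))
```

```text
[-0.466 -0.328 -0.279  2.406  0.374  0.686 -0.098] [-0.195  0.025  0.158 -0.001  0.16   0.055 -0.129]
```

jog_arm(
  increments=[
    [-0.017,-0.023,0.006,0.009,-0.026,0.1,1],
    [-0.017,-0.023,0.006,0.009,-0.026,0.228,1],
    [-0.017,-0.023,0.006,0.009,-0.026,0.228,1],
  ],
)

```text
clock: 4.98
position: [0.383, 0.1596, 0.1655]
ee_rot: [0.362, 0.897, 0.106, 0.233]
ft_force: [-0.9, 0.6, 0.1]
grip_width: 0.997
grasp_force: 0.0
```

Run:
```python
from plan import *
o=get_obs();print(o['joint_pos'].round(3),np.round(o['joint_velocities'],3))
plan([knob(-1,-.9,.12)])
```

```text
[-0.096 -0.375 -0.555  2.412  0.164  0.629  0.03 ] [ 1.556 -0.207 -1.14   0.026 -0.885 -0.231  0.394]
from [0.383  0.1596 0.1655] clock 4.98 f [-0.9  0.6  0.1] w 0.997
[-0.007, -0.01, 0.006] [0.01, -0.021, 0.127] rows 2
   -> [0.3844 0.1477 0.1591]
```

Joint 4 is at its limit this far back. Descending along the axis moves outward and relieves it.

Run:
```python
from plan import *
plan([knob(-1,-.9,.075),knob(-1,-.9,.044)])
```

```text
from [0.383  0.1596 0.1655] clock 4.98 f [-0.9  0.6  0.1] w 0.997
[-0.008, -0.01, 0.051] [0.01, -0.021, 0.127] rows 2
   -> [0.4073 0.148  0.1203]
[-0.0, -0.0, 0.031] [-0.0, -0.0, 0.0] rows 1
   -> [0.4227 0.148  0.0935]
```

jog_arm(
  increments=[
    [-0.008,-0.01,0.03,0.01,-0.021,0.06,1],
    [-0.008,-0.01,0.051,0.01,-0.021,0.127,1],
    [-0.008,-0.01,0.051,0.01,-0.021,0.127,1],
    [-0.008,-0.01,0.051,0.01,-0.021,0.127,1],
  ],
)

```text
clock: 5.32
position: [0.4073, 0.1477, 0.1194]
ee_rot: [0.421, 0.87, 0.112, 0.233]
ft_force: [-0.1, -0.2, -0.1]
grip_width: 0.999
grasp_force: 0.0
```

Run:
```python
from plan import *
o=get_obs();print(o['joint_pos'].round(3))
plan([knob(-1,-.9,.044)])
```

```text
[ 0.391 -0.288 -0.963  2.416  0.12   0.457 -0.031]
from [0.4073 0.1477 0.1194] clock 5.32 f [-0.1 -0.2 -0.1] w 0.999
[-0.0, 0.0, 0.031] [-0.001, -0.0, -0.001] rows 1
   -> [0.4228 0.1476 0.0925]
```

jog_arm(
  increments=[
    [0,0,0.031,0,0,0,1],
    [0,0,0.031,0,0,0,-1],
    [0,0,0.031,0,0,0,-1],
    [0,0,0.031,0,0,0,-1],
    [0,0,0.031,0,0,0,-1],
  ],
)

```text
clock: 5.73
position: [0.4226, 0.148, 0.0937]
ee_rot: [0.42, 0.87, 0.112, 0.233]
ft_force: [0.3, 0.0, 0.1]
grip_width: 0.458
grasp_force: 0.0
```

jog_arm(
  increments=[
    [0,0,0,0,0,0,-1],
    [0,0,0,0,0,0,-1],
    [0,0,0,0,0,0,-1],
  ],
)

```text
clock: 5.98
position: [0.4232, 0.1489, 0.0943]
ee_rot: [0.419, 0.87, 0.113, 0.234]
ft_force: [-5.6, 0.6, 11.0]
grip_width: 0.15
grasp_force: 60.5
```

jog_arm(
  increments=[
    [0,0,0,0,0,-0.1,-1],
    [0,0,0,0,0,-0.2,-1],
    [0,0,0,0,0,-0.3,-1],
    [0,0,0,0,0,-0.3,-1],
  ],
)

```text
clock: 6.32
position: [0.4234, 0.1492, 0.0945]
ee_rot: [0.281, 0.924, 0.076, 0.248]
ft_force: [-2.5, 0.1, 9.3]
grip_width: 0.152
grasp_force: 60.0
```

Run:
```python
from fit import *
print(get_obs()['joint_pos'].round(3),np.round(get_obs()['torque'],2))
for n in('scene','side'): print(tray(cloud(optics.camera(n))))
```

```text
[ 0.517 -0.159 -1.096  2.406  0.39   0.396  0.044] [-0.22  0.12  0.06]
(np.int64(1303), {'z': np.float64(0.0925), 'tilt': 0.0403, 'kL': np.float64(-0.02), 'kR': np.float64(0.56)})
(np.int64(682), {'z': np.float64(0.0914), 'tilt': 0.0462, 'kL': np.float64(0.01), 'kR': np.float64(0.66)})
```

jog_arm(
  increments=[
    [0,0,0,0,0,-0.1,-1],
    [0,0,0,0,0,-0.2,-1],
    [0,0,0,0,0,-0.3,-1],
    [0,0,0,0,0,-0.4,-1],
    [0,0,0,0,0,-0.5,-1],
  ],
)

```text
clock: 6.83
position: [0.4236, 0.1496, 0.0947]
ee_rot: [0.045, 0.965, 0.013, 0.26]
ft_force: [0.3, 4.3, 3.6]
grip_width: 0.152
grasp_force: 59.3
```

jog_arm(
  increments=[
    [0,0,0,0,0,-0.1,-1],
    [0,0,0,0,0,-0.1,-1],
    [0,0,0,0,0,-0.1,-1],
  ],
)

```text
clock: 7.08
position: [0.4236, 0.1497, 0.0947]
ee_rot: [-0.0, 0.966, 0.001, 0.26]
ft_force: [-0.9, 4.4, 7.0]
grip_width: 0.152
grasp_force: 59.5
```

Run:
```python
from fit import *
print(get_obs()['joint_pos'].round(3),np.round(get_obs()['torque'],2))
for n in('scene','side'): print(tray(cloud(optics.camera(n))))
```

```text
[ 0.4   -0.141 -0.994  2.409  0.452  0.408  0.575] [ 0.65 -0.07  0.6 ]
(np.int64(1291), {'z': np.float64(0.0915), 'tilt': 0.0029, 'kL': np.float64(-0.02), 'kR': np.float64(-0.05)})
(np.int64(752), {'z': np.float64(0.0902), 'tilt': 0.0046, 'kL': np.float64(-0.05), 'kR': np.float64(0.01)})
```

The tray is level (tilt about 0.004 rad in both cameras). I release, back off, and head for the scoop.

jog_arm(
  increments=[
    [0,0,0,0,0,0,1],
    [0,0,0,0,0,0,1],
    [0,0,0,0,0,0,1],
    [0,0,-0.025,0,0,0,1],
    [0.0,0,-0.05,0,0,0,1],
  ],
)

```text
clock: 7.6
position: [0.4026, 0.1454, 0.1256]
ee_rot: [0.002, 0.967, -0.003, 0.256]
ft_force: [0.2, 0.2, 0.2]
grip_width: 0.85
grasp_force: 0.0
```

```bash
cat >> plan.py <<'E'
def T(x,y,z,yaw,pitch=0):
    "scoop pose -> (origin, Rot); pitch>0 = mouth up"
    return np.array([x,y,z]),Rn.from_euler('ZY',[yaw,-pitch])
G=np.array([-.0886,0,.0897]);ZT=np.array([.342,0,-.94]);S20=R_of(ZT,[0,1,0])
def tool(pose,back=0.):   # TCP pose holding scoop at pose; grasp point 6 mm ahead of the TCP
    o,R=pose;return o+R.apply(G-ZT*(.006+back)),R*S20
E
python3 - <<'E'
from plan import *
g=T(.570,.010,0,.25)
p,q=tool(g,.11)
o=get_obs()
plan([(np.array([.40,.12,.24]),Rn.from_quat(o['ee_rot'])),(p,q)])
print(tool(g)[0])
E
```

```text
from [0.4026 0.1454 0.1256] clock 7.6 f [0.2 0.2 0.2] w 0.85
[-0.054, -0.026, -0.101] [0.0, 0.0, 0.0] rows 3
   -> [0.3995 0.1199 0.2402]
[-0.02, -0.141, 0.06] [-0.111, 0.167, -0.23] rows 4
   -> [ 0.4458 -0.0215  0.1986]
[ 0.48216615 -0.01242766  0.09534   ]
```

jog_arm(
  increments=[
    [-0.054,-0.026,-0.101,0,0,0,1],
    [-0.054,-0.026,-0.101,0,0,0,1],
    [-0.054,-0.026,-0.101,0,0,0,1],
  ],
)

```text
clock: 7.85
position: [0.3995, 0.1199, 0.2435]
ee_rot: [0.002, 0.966, -0.003, 0.258]
ft_force: [-20.1, -10.2, 12.6]
grip_width: 0.997
grasp_force: 0.0
```

jog_arm(
  increments=[
    [-0.02,-0.141,0.06,-0.111,0.167,-0.23,1],
    [-0.02,-0.141,0.06,-0.111,0.167,-0.23,1],
    [-0.02,-0.141,0.06,-0.111,0.167,-0.23,1],
    [-0.02,-0.141,0.06,-0.111,0.167,-0.23,1],
    [-0.02,-0.141,0.06,-0.111,0.167,-0.23,1],
  ],
)

```text
clock: 8.27
position: [0.4472, -0.0249, 0.199]
ee_rot: [-0.123, 0.977, 0.02, 0.173]
ft_force: [-0.4, -0.4, -0.2]
grip_width: 0.998
grasp_force: 0.0
```

```bash
cat >> h.py <<'E'
def proj(c,X):
    q=c['R']@np.asarray(X)+c['t'];r=np.hypot(q[0],q[1]);return q[:2]/r*np.arctan2(r,q[2])*c['K'][0,0]+c['K'][:2,2]
def wcloud(c):
    d=c['depth'];v,u=np.mgrid[:d.shape[0],:d.shape[1]];K=c['K']
    x=(u-K[0,2])/K[0,0];y=(v-K[1,2])/K[1,1];th=np.hypot(x,y)+1e-9
    s=np.tan(np.clip(th,0,1.4))/th
    W=(np.stack([x*s*d,y*s*d,d],-1)-c['t'])@c['R'];W[d==0]=np.nan;return W
E
python3 - <<'E'
from plan import *
from h import proj,wcloud
o=get_obs();print(o['position'],o['joint_pos'].round(2))
c=optics.camera('wrist');np.savez('w3.npz',**c)
im=c['color'].copy();g=T(.570,.010,0,.25)
for k,X in dict(grip=[-.0886,0,.0897],top=[-.102,0,.125],lipL=[.05,.05,0],lipR=[.05,-.05,0],bL=[-.05,.05,.042],bR=[-.05,-.05,.042]).items():
    u=proj(c,g[0]+g[1].apply(X));print(k,u.round(0));cv2.circle(im,tuple(int(a) for a in u),3,(255,0,255),1)
cv2.imwrite('pics/w3.png',im[...,::-1])
W=wcloud(c);C=c['color'].astype(int)
m=np.isfinite(W[...,0])&(np.hypot(W[...,0]-.57,W[...,1]-.01)<.09)&((C.max(-1)-C.min(-1))<30)&(C.min(-1)>90)
for lo,hi in((-.004,.01),(.034,.048)):
    w=W[m&(W[...,2]>lo)&(W[...,2]<hi)];print(lo,len(w),cv2.minAreaRect((w[:,:2]*1000).astype(np.float32)))
hd=np.isfinite(W[...,0])&(np.hypot(W[...,0]-.49,W[...,1]+.012)<.05)&(W[...,2]>.05)&(W[...,2]<.13)&(C.max(-1)<130)
for z in(.07,.09,.11,.125):
    w=W[hd&(abs(W[...,2]-z)<.01)];print(z,len(w),w.mean(0) if len(w) else '',w.min(0),w.max(0))
E
```

```text
[ 0.44720071 -0.02487354  0.1989534 ] [ 0.06 -0.24 -0.04  2.22 -0.14  0.82  1.92]
grip [324. 202.]
top [325. 218.]
lipL [361. 248.]
lipR [284. 248.]
bL [374. 205.]
bR [273. 205.]
-0.004 2910 ((569.7809448242188, 11.887481689453125), (101.88407135009766, 118.42389678955078), 14.010560035705566)
0.034 812 ((546.8764038085938, 5.481517791748047), (56.54397964477539, 100.40782928466797), 14.177927017211914)
0.07 111 [ 0.4785685  -0.01186761  0.07088474] [ 0.47379356 -0.0200096   0.06147084] [ 0.48478628 -0.00237946  0.07994176]
0.09 145 [ 0.47193026 -0.01387179  0.0900844 ] [ 0.46665843 -0.02180787  0.08005386] [ 0.47829687 -0.00410518  0.09980844]
0.11 240 [ 0.46427621 -0.01573634  0.11195125] [ 0.45946853 -0.02354564  0.10056634] [ 0.47301919 -0.00579096  0.11998687]
0.125 775 [ 0.46932622 -0.01411052  0.12385639] [ 0.45946853 -0.02354564  0.11511459] [ 0.48136122 -0.00396972  0.12932956]
```

View pics/w3.png

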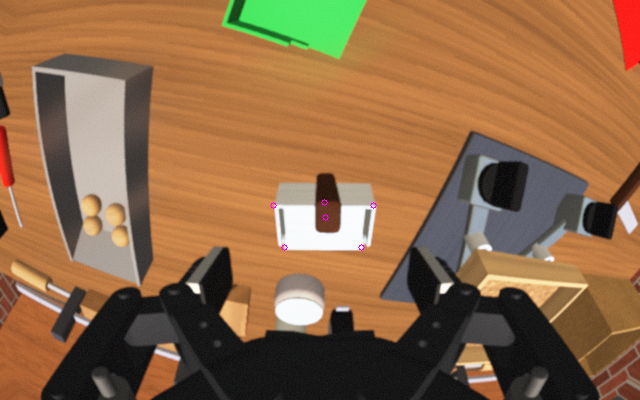

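The wrist view confirms the plain metal scoop: lip at (284–361,248), dark handle at (328,200). The predicted markers fall on it, and its handle back face gives grip (0.484, −0.011). The tin at (300,300) is clear. Descending.

jog_arm(
  increments=[
    [0,0,0.04,0,0,0,1],
    [0,0,0.06,0,0,0,1],
    [0,0,0.06,0,0,0,1],
  ],
)

```text
clock: 8.57
position: [0.465, -0.016, 0.1397]
ee_rot: [-0.123, 0.977, 0.021, 0.171]
ft_force: [-1.0, -0.2, -0.4]
grip_width: 1.0
grasp_force: 0.0
```

Run:
```python
from plan import *
print(get_obs()['joint_velocities'].round(2))
plan([tool(T(.570,.0105,0,.248),.0)])
```

```text
[ 0.01 -0.07 -0.   -0.04  0.01  0.1   0.  ]
from [ 0.465  -0.016   0.1397] clock 8.57 f [-1.  -0.2 -0.4] w 1.0
[-0.002, -0.0, 0.048] [-0.0, -0.003, 0.002] rows 2
   -> [ 0.4826 -0.0116  0.0952]
```

jog_arm(
  increments=[
    [-0.002,0,0.03,0,-0.003,0.002,1],
    [-0.002,0,0.048,0,-0.003,0.002,1],
    [-0.002,0,0.048,0,-0.003,0.002,-1],
    [-0.002,0,0.048,0,-0.003,0.002,-1],
    [-0.002,0,0.048,0,-0.003,0.002,-1],
  ],
  grip_force=100,
)

```text
clock: 8.98
position: [0.4851, -0.0119, 0.1011]
ee_rot: [-0.122, 0.976, 0.021, 0.176]
ft_force: [-0.6, -0.2, 0.4]
grip_width: 0.603
grasp_force: 0.0
```

jog_arm(
  increments=[
    [0,0,0,0,0,0,-1],
    [0,0,0,0,0,0,-1],
    [0,0,0,0,0,0,-1],
    [0,0,0,0,0,0,-1],
  ],
)

```text
clock: 9.32
position: [0.4855, -0.0118, 0.101]
ee_rot: [-0.122, 0.976, 0.021, 0.177]
ft_force: [-3.8, -0.4, 8.7]
grip_width: 0.197
grasp_force: 97.9
```

Run:
```python
from plan import *
o=get_obs();print(o['ee_rot'],o['grasp_force'])
# scoop pose as gripped -> offset from nominal
plan([tool(T(.570,.0105,.13,.248)),tool(T(.52,-.12,.13,.05)), tool(T(.5145,-.270,.13,-.056))])
c=dict(np.load('side0.npz'));P=cloud(c)
c2=dict(np.load('w3.npz'));W=wcloud(c2)
# bin side walls inner faces / rim from wrist + scene + side
for nm,Q in(('w',W),('side',P),('scene',cloud(dict(np.load('scene0.npz'))))):
    m=np.isfinite(Q[...,0])&(Q[...,0]>.42)&(Q[...,0]<.68)&(Q[...,1]<-.19)&(Q[...,1]>-.36)&(abs(Q[...,2]-.054)<.004)
    q=Q[m]
    for s in(q[q[:,1]>-.273],q[q[:,1]<-.273]):
        if len(s)<20: continue
        k=np.polyfit(s[:,0]-.55,s[:,1],1)
        for _ in range(4):
            r=s[:,1]-np.polyval(k,s[:,0]-.55);s=s[abs(r)<max(.004,1.5*r.std())];k=np.polyfit(s[:,0]-.55,s[:,1],1)
        print(nm,len(s),'slope',k[0].round(4),'y@.55',k[1].round(4),'xrange',s[:,0].min().round(3),s[:,0].max().round(3))
```

```text
[-0.12244818  0.97637402  0.0206222   0.17684723] 97.88893818855286
from [ 0.4855 -0.0118  0.101 ] clock 9.32 f [-3.8 -0.4  8.7] w 0.197
[-0.04, 0.0, -0.118] [-0.003, 0.009, 0.002] rows 3
   -> [ 0.4817 -0.0124  0.2255]
[0.074, -0.096, -0.027] [0.068, 0.0, 0.186] rows 3
   -> [ 0.4289 -0.1248  0.2256]
[0.011, -0.14, -0.004] [0.036, -0.0, 0.1] rows 4
   -> [ 0.4242 -0.2652  0.2255]
w 1105 slope -0.0563 y@.55 -0.2096 xrange 0.426 0.68
w 852 slope -0.0581 y@.55 -0.3302 xrange 0.42 0.68
side 152 slope -0.057 y@.55 -0.2117 xrange 0.427 0.679
side 197 slope -0.0555 y@.55 -0.3325 xrange 0.421 0.68
scene 100 slope -0.0543 y@.55 -0.2126 xrange 0.428 0.678
scene 123 slope -0.0573 y@.55 -0.3334 xrange 0.421 0.678
```

```bash
cat >> plan.py <<'E'
_g=T(.570,.0105,0,.248)
OFF=_g[1].inv().apply(np.array([.4855,-.0118,.101])-_g[0]);ROFF=_g[1].inv()*Rn.from_quat([-.12245,.97637,.02062,.17685])
def tool(pose,back=0.):
    o,R=pose;r=R*ROFF;return o+R.apply(OFF)-r.apply([0,0,back]),r
def scoop_now():
    o=get_obs();R=Rn.from_quat(o['ee_rot'])*ROFF.inv();return o['position']-R.apply(OFF),R
BIN=np.array([.594,-.2742,0]);BY=-.0565
def inbin(x,y=0,z=.006,pitch=0):
    return T(*(BIN+Rn.from_euler('z',BY).apply([x,y,z])),BY,pitch)
E
python3 - <<'E'
from plan import *
print(OFF,ROFF.as_euler('ZYX'))
plan([tool(T(.570,.0105,.12,.248)),tool(T(.53,-.13,.12,.09)), tool(inbin(-.075,0,.12))])
E
```

```text
[-0.08738863 -0.00087589  0.101     ] [-3.13948014  0.35799194 -3.13834144]
from [ 0.4855 -0.0118  0.101 ] clock 9.32 f [-3.8 -0.4  8.7] w 0.197
[-0.042, -0.0, -0.112] [0.0, -0.0, -0.0] rows 3
   -> [ 0.4856 -0.0114  0.2206]
[0.068, -0.113, -0.025] [0.055, 0.0, 0.148] rows 4
   -> [ 0.4432 -0.1388  0.2205]
[0.021, -0.126, -0.008] [0.052, 0.001, 0.137] rows 4
   -> [ 0.4323 -0.2663  0.221 ]
```

jog_arm(
  increments=[
    [-0.007,0,-0.019,0,0,0,-1],
    [-0.021,0,-0.056,0,0,0,-1],
    [-0.032,0,-0.085,0,0,0,-1],
    [-0.042,0,-0.112,0,0,0,-1],
    [-0.042,0,-0.112,0,0,0,-1],
  ],
)

```text
clock: 9.73
position: [0.4877, -0.0114, 0.226]
ee_rot: [-0.122, 0.976, 0.02, 0.18]
ft_force: [1.4, 0.5, -0.5]
grip_width: 0.195
grasp_force: 98.0
```

jog_arm(
  increments=[
    [0.017,-0.028,-0.006,0.014,0,0.037,-1],
    [0.034,-0.056,-0.012,0.028,0,0.074,-1],
    [0.051,-0.085,-0.019,0.041,0,0.111,-1],
    [0.068,-0.113,-0.025,0.055,0,0.148,-1],
  ],
)

```text
clock: 10.07
position: [0.4417, -0.1401, 0.2192]
ee_rot: [-0.044, 0.983, 0.007, 0.177]
ft_force: [0.4, -0.7, -1.9]
grip_width: 0.198
grasp_force: 98.0
```

jog_arm(
  increments=[
    [0.005,-0.035,-0.002,0.013,0,0.035,-1],
    [0.01,-0.065,-0.004,0.026,0,0.07,-1],
    [0.016,-0.1,-0.006,0.04,0,0.11,-1],
    [0.021,-0.126,-0.008,0.052,0.001,0.137,-1],
    [0.021,-0.126,-0.008,0.052,0.001,0.137,-1],
  ],
)

```text
clock: 10.48
position: [0.4303, -0.2713, 0.2197]
ee_rot: [0.031, 0.984, -0.008, 0.177]
ft_force: [-0.3, 0.0, -1.5]
grip_width: 0.197
grasp_force: 98.2
```

jog_arm(
  increments=[
    [0,0,0,0,0,0,-1],
  ],
)

```text
clock: 10.57
position: [0.4311, -0.2673, 0.2193]
ee_rot: [0.028, 0.984, -0.007, 0.176]
ft_force: [0.4, 0.8, -2.2]
grip_width: 0.196
grasp_force: 98.2
```

Run:
```python
from plan import *
p,r=scoop_now();print('scoop by kin',p.round(4),r.as_euler('ZYX').round(3))
for n in('scene','side'):
    c=optics.camera(n);np.savez(n+'1.npz',**c);P=cloud(c);C=c['color'].astype(int)
    q=r.inv().apply((P-p).reshape(-1,3)).reshape(P.shape)  # in nominal scoop frame
    m=np.isfinite(P[...,0])&(abs(q[...,0])<.065)&(abs(q[...,1])<.06)&(q[...,2]>-.02)&(q[...,2]<.06)&((C.max(-1)-C.min(-1))<30)&(C.min(-1)>90)
    f=q[m&(abs(q[...,2])<.012)&(abs(q[...,1])<.042)&(abs(q[...,0])<.045)]
    k=np.linalg.lstsq(np.c_[np.ones(len(f)),f[:,:2]],f[:,2],rcond=None)[0];print(n,'floor',len(f),k.round(4))
    s=q[m];e=np.percentile(s,[1,99],axis=0);print('extent',e.round(4),cv2.minAreaRect((f[:,:2]*1000).astype(np.float32))[2])
    cv2.imwrite(f'pics/{n}1.png',c['color'][...,::-1])
```

```text
scoop by kin [ 0.5181 -0.2715  0.118 ] [-0.059  0.003 -0.   ]
scene floor 675 [ 0.0018 -0.018   0.0006]
extent [[-0.0511 -0.0507 -0.003 ]
 [ 0.0516  0.0469  0.0426]] 89.94364166259766
side floor 698 [ 0.0005 -0.0026 -0.0064]
extent [[-0.0548 -0.0506 -0.0027]
 [ 0.0487  0.05    0.042 ]] 89.86205291748047
```

Camera and kinematics agree on the scoop in hand to about 2 mm. Lowering into the near part of the bin.

Run:
```python
from plan import *
plan([tool(inbin(-.066,.0005,.06)),tool(inbin(-.066,.0005,.012))])
```

```text
from [ 0.4318 -0.2654  0.2193] clock 10.67 f [-0.6 -0.2 -1.4] w 0.197
[0.012, 0.0, 0.058] [0.0, -0.003, 0.001] rows 2
   -> [ 0.4407 -0.2661  0.1608]
[0.017, 0.0, 0.045] [0.0, 0.0, 0.0] rows 2
   -> [ 0.4405 -0.2662  0.1127]
```

jog_arm(
  increments=[
    [0.006,0,0.03,0,-0.003,0.001,-1],
    [0.012,0,0.058,0,-0.003,0.001,-1],
    [0.012,0,0.058,0,-0.003,0.001,-1],
    [0.012,0,0.058,0,-0.003,0.001,-1],
  ],
)

```text
clock: 11.0
position: [0.4403, -0.2655, 0.1603]
ee_rot: [0.027, 0.984, -0.006, 0.177]
ft_force: [0.5, -0.1, -0.7]
grip_width: 0.202
grasp_force: 98.4
```

Run:
```python
from plan import *
p,r=scoop_now();print('scoop',Rn.from_euler('z',-BY).apply(p-BIN).round(4),r.as_euler('ZYX').round(3))
plan([tool(inbin(-.066,.0005,.012))])
```

```text
scoop [-0.0667  0.001   0.0591] [-0.055  0.002  0.001]
from [ 0.4403 -0.2655  0.1603] clock 11.0 f [ 0.5 -0.1 -0.7] w 0.202
[0.016, -0.0, 0.045] [0.001, -0.002, 0.001] rows 2
   -> [ 0.441  -0.2657  0.1126]
```

jog_arm(
  increments=[
    [0.008,0,0.022,0,-0.002,0,-1],
    [0.016,0,0.045,0.001,-0.002,0.001,-1],
    [0.016,0,0.045,0.001,-0.002,0.001,-1],
  ],
)

```text
clock: 11.25
position: [0.4407, -0.2658, 0.1116]
ee_rot: [0.027, 0.984, -0.006, 0.178]
ft_force: [-1.5, 0.9, -1.6]
grip_width: 0.191
grasp_force: 98.3
```

jog_arm(
  increments=[
    [0.001,0,0.003,0,0,0,-1],
    [0.0018,0,0.0055,0,0,0,-1],
    [0.0018,0,0.0055,0,0,0,-1],
  ],
)

```text
clock: 11.5
position: [0.4428, -0.2675, 0.1092]
ee_rot: [0.028, 0.983, -0.007, 0.18]
ft_force: [0.4, 0.7, -1.5]
grip_width: 0.202
grasp_force: 98.3
```

Run:
```python
from plan import *
p,r=scoop_now();print('scoop',Rn.from_euler('z',-BY).apply(p-BIN).round(4),r.as_euler('ZYX').round(3))
plan([tool(inbin(.026,.0005,.0055))])
```

```text
scoop [-0.0635 -0.0013  0.0086] [-0.058 -0.005 -0.001]
from [ 0.4428 -0.2675  0.1092] clock 11.5 f [ 0.4  0.7 -1.5] w 0.202
[-0.083, 0.002, 0.034] [-0.002, 0.005, -0.001] rows 3
   -> [ 0.5324 -0.2706  0.1068]
```

jog_arm(
  increments=[
    [-0.008,0.001,0.006,-0.001,0.003,0,-1],
    [-0.016,0.001,0.009,-0.001,0.005,0,-1],
    [-0.024,0.001,0.012,-0.002,0.005,-0.001,-1],
    [-0.032,0.001,0.015,-0.002,0.005,-0.001,-1],
    [-0.04,0.001,0.018,-0.002,0.005,-0.001,-1],
  ],
)

```text
clock: 11.92
position: [0.4876, -0.2691, 0.106]
ee_rot: [0.027, 0.984, -0.006, 0.178]
ft_force: [-4.5, -0.4, 8.2]
grip_width: 0.2
grasp_force: 99.9
```

Run:
```python
from plan import *
p,r=scoop_now();print('scoop',Rn.from_euler('z',-BY).apply(p-BIN).round(4),r.as_euler('ZYX').round(3),get_obs()['joint_pos'].round(2))
plan([tool(inbin(.026,.0005,.0055))])
```

```text
scoop [-0.0192 -0.0001  0.005 ] [-0.057  0.     0.   ] [ 0.23  0.15  0.29  2.09 -0.34  0.62  2.28]
from [ 0.4876 -0.2691  0.106 ] clock 11.92 f [-4.5 -0.4  8.2] w 0.2
[-0.042, 0.001, 0.015] [0.0, -0.0, -0.0] rows 2
   -> [ 0.5321 -0.2706  0.1067]
```

Lip is touching the bin floor lightly. Pushing forward under the balls.

jog_arm(
  increments=[
    [-0.007,0,0.0025,0,0,0,-1],
    [-0.014,0,0.005,0,0,0,-1],
    [-0.021,0,0.0075,0,0,0,-1],
    [-0.028,0,0.01,0,0,0,-1],
    [-0.035,0.001,0.0125,0,0,0,-1],
  ],
)

```text
clock: 12.33
position: [0.5244, -0.2703, 0.1061]
ee_rot: [0.027, 0.984, -0.006, 0.177]
ft_force: [-4.2, -0.6, 6.0]
grip_width: 0.198
grasp_force: 99.3
```

jog_arm(
  increments=[
    [-0.004,0,0.0015,0,0,0,-1],
    [-0.008,0,0.003,0,0,0,-1],
    [-0.008,0,0.003,0,0,0,-1],
  ],
)

```text
clock: 12.58
position: [0.5332, -0.2703, 0.106]
ee_rot: [0.027, 0.984, -0.006, 0.178]
ft_force: [2.1, -0.1, 2.8]
grip_width: 0.198
grasp_force: 98.7
```

```bash
cat > balls.py <<'E'
from plan import *
def balls(names=('scene','side'),lo=(.45,-.36,.0),hi=(.75,-.19,.2),zmin=.012):
    for n in names:
        c=optics.camera(n);P=cloud(c);C=c['color'].astype(int)
        m=np.all(np.isfinite(P),-1)&np.all((P>lo)&(P<hi),-1)&(P[...,2]>zmin)&((C.max(-1)-C.min(-1))>45)&(C.max(-1)>110)
        k,l,st,ce=cv2.connectedComponentsWithStats(m.astype(np.uint8))
        for i in range(1,k):
            if st[i,4]>15:
                q=P[l==i].mean(0);b=Rn.from_euler('z',-BY).apply(q-BIN);print(n,st[i,4],'world',q.round(3),'bin',b.round(3))
        cv2.imwrite('pics/last_%s.png'%n,c['color'][...,::-1])
E
python3 - <<'E'
from balls import *
p,r=scoop_now();print('scoop',Rn.from_euler('z',-BY).apply(p-BIN).round(4),r.as_euler('ZYX').round(3))
balls()
E
```

```text
scoop [0.0264 0.0013 0.005 ] [-0.056  0.001  0.   ]
scene 308 world [ 0.671 -0.278  0.031] bin [0.077 0.    0.031]
side 278 world [ 0.662 -0.275  0.031] bin [0.068 0.003 0.031]
```

Run:
```python
import cv2,numpy as np
a=cv2.imread('pics/last_scene.png')[180:300,190:310];b=cv2.imread('pics/last_side.png')[230:330,300:440]
cv2.imwrite('pics/c1.png',np.hstack([cv2.resize(a,(400,400),interpolation=cv2.INTER_CUBIC),cv2.resize(b,(400,400),interpolation=cv2.INTER_CUBIC)]))
```

```text
(no output)
```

View pics/c1.png

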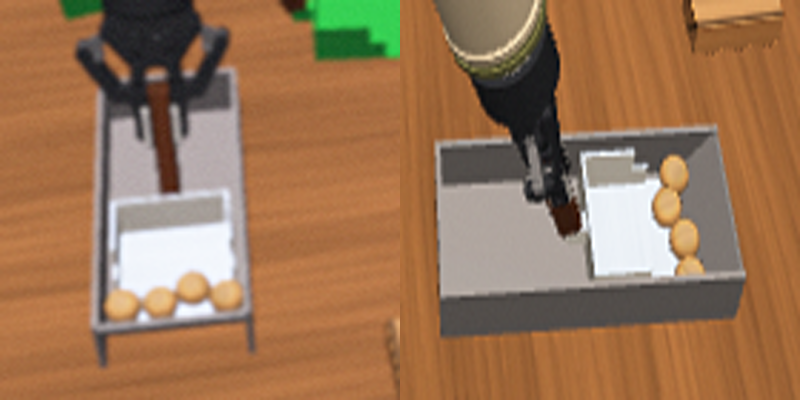

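All four balls lie in a row across the lip against the far wall: scene crop x = 120, 160, 193, 228 at y ≈ 298. I push 3 mm further, then tilt the mouth up while following the sloped wall.

Run:
```python
from plan import *
plan([tool(inbin(.0295,.0005,.0055)),tool(inbin(.0425,.0005,.0165,.2)),tool(inbin(.057,.0005,.026,.4)),tool(inbin(.05,.0005,.10,.45))])
```

```text
from [ 0.5327 -0.2703  0.106 ] clock 12.68 f [2.  0.3 2.7] w 0.204
[-0.003, -0.001, 0.001] [0.0, -0.0, -0.0] rows 1
   -> [ 0.5358 -0.2715  0.1061]
[0.007, 0.0, 0.006] [0.001, -0.2, 0.0] rows 2
   -> [ 0.5314 -0.2712  0.098 ]
[0.007, 0.0, 0.011] [0.0, -0.2, 0.001] rows 2
   -> [ 0.5313 -0.2713  0.085 ]
[-0.04, 0.0, -0.056] [0.0, -0.05, 0.0] rows 2
   -> [ 0.5219 -0.2705  0.1532]
```

jog_arm(
  increments=[
    [-0.003,0,0.001,0,0,0,-1],
    [-0.003,0,0.001,0,0,0,-1],
  ],
)

```text
clock: 12.85
position: [0.5352, -0.2706, 0.106]
ee_rot: [0.027, 0.984, -0.006, 0.177]
ft_force: [0.5, 0.1, 5.3]
grip_width: 0.198
grasp_force: 99.3
```

jog_arm(
  increments=[
    [0.002,0,0.0015,0,-0.05,0,-1],
    [0.0035,0,0.003,0,-0.1,0,-1],
    [0.005,0,0.0045,0,-0.15,0,-1],
    [0.007,0,0.006,0,-0.2,0,-1],
  ],
)

```text
clock: 13.18
position: [0.5301, -0.2698, 0.0973]
ee_rot: [0.026, 0.962, -0.009, 0.27]
ft_force: [-0.2, -0.1, -1.6]
grip_width: 0.198
grasp_force: 98.6
```

jog_arm(
  increments=[
    [0.002,0,0.003,0,-0.05,0,-1],
    [0.0035,0,0.0055,0,-0.1,0,-1],
    [0.005,0,0.008,0,-0.15,0,-1],
    [0.007,0,0.011,0,-0.2,0,-1],
    [0.007,0,0.011,0,-0.2,0,-1],
  ],
)

```text
clock: 13.6
position: [0.5228, -0.2714, 0.0693]
ee_rot: [0.024, 0.954, -0.009, 0.298]
ft_force: [-9.3, -1.1, 15.0]
grip_width: 0.2
grasp_force: 100.8
```

Run:
```python
from balls import *
p,r=scoop_now();print('scoop',Rn.from_euler('z',-BY).apply(p-BIN).round(4),r.as_euler('ZYX').round(3))
balls()
a=cv2.imread('pics/last_scene.png')[180:300,190:310];b=cv2.imread('pics/last_side.png')[230:330,300:440]
cv2.imwrite('pics/c2.png',np.hstack([cv2.resize(a,(400,400),interpolation=cv2.INTER_CUBIC),cv2.resize(b,(400,400),interpolation=cv2.INTER_CUBIC)]))
plan([tool(inbin(.05,.0005,.10,.45))])
```

```text
scoop [ 0.0382  0.0001 -0.0071] [-0.052 -0.248  0.   ]
scene 123 world [ 0.632 -0.304  0.047] bin [ 0.039 -0.027  0.047]
scene 122 world [ 0.633 -0.255  0.047] bin [0.038 0.021 0.047]
side 167 world [ 0.62  -0.258  0.043] bin [0.026 0.018 0.043]
side 144 world [ 0.62  -0.306  0.046] bin [ 0.028 -0.03   0.046]
from [ 0.5212 -0.2722  0.0681] clock 13.7 f [-5.  -0.8 10.9] w 0.195
[-0.048, 0.002, -0.07] [0.004, -0.203, -0.001] rows 3
   -> [ 0.521  -0.2702  0.153 ]
```

View pics/c2.png

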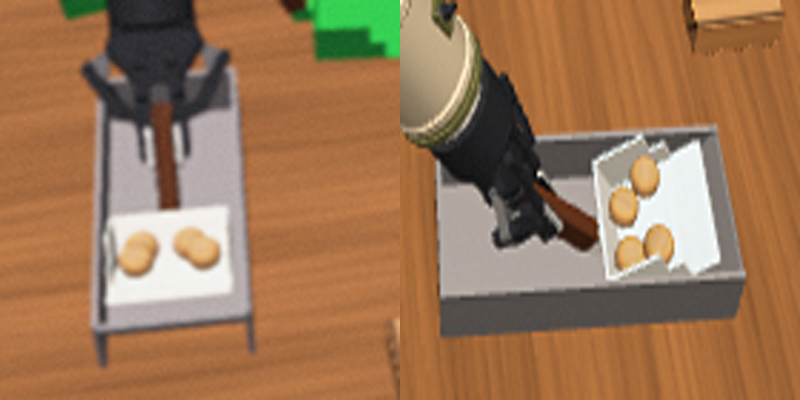

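All four balls are in the pan, at side crop (645,175), (623,207), (630,250) and (658,243). The arm hit a joint limit in the tilt, so I lift straight up with the orientation held.

Run:
```python
from plan import *
o=get_obs();r=Rn.from_quat(o['ee_rot']);print(o['joint_pos'].round(3))
plan([(o['position']+[0,0,.12],r)])
```

```text
[ 1.111  0.285 -0.6    2.157 -0.543  0.247  2.585]
from [ 0.5212 -0.2722  0.0681] clock 13.7 f [-5.  -0.8 10.9] w 0.195
[-0.068, 0.0, -0.099] [0.0, 0.0, 0.0] rows 3
   -> [ 0.5208 -0.2722  0.1882]
```

jog_arm(
  increments=[
    [-0.01,0,-0.015,0,0,0,-1],
    [-0.023,0,-0.033,0,0,0,-1],
    [-0.038,0,-0.055,0,0,0,-1],
    [-0.054,0,-0.079,0,0,0,-1],
    [-0.068,0,-0.099,0,0,0,-1],
  ],
)

```text
clock: 14.12
position: [0.5212, -0.2691, 0.1883]
ee_rot: [0.024, 0.955, -0.007, 0.296]
ft_force: [0.5, -0.5, -2.8]
grip_width: 0.199
grasp_force: 98.1
```

Run:
```python
from balls import *
p,r=scoop_now();print('scoop',p.round(4),r.as_euler('ZYX').round(3),get_obs()['joint_pos'].round(2),get_obs()['ft_force'])
for n in('scene','side'):
    c=optics.camera(n);P=cloud(c);C=c['color'].astype(int)
    q=r.inv().apply((P-p).reshape(-1,3)).reshape(P.shape)
    m=np.isfinite(P[...,0])&((C.max(-1)-C.min(-1))<30)&(C.min(-1)>90)&(abs(q[...,1])<.042)&(q[...,0]>-.03)&(q[...,0]<.06)&(abs(q[...,2])<.03)
    f=q[m]
    for _ in range(5):
        k=np.linalg.lstsq(np.c_[np.ones(len(f)),f[:,:2]],f[:,2],rcond=None)[0];e=f[:,2]-np.c_[np.ones(len(f)),f[:,:2]]@k;f=f[abs(e)<max(.003,2*e.std())]
    print(n,'floor',len(f),k.round(4), 'lip x',np.percentile(f[:,0],99).round(4))
balls(lo=(.45,-.4,.0),hi=(.78,-.15,.4))
```

```text
scoop [ 0.6302 -0.2733  0.1112] [-0.051 -0.242  0.004] [ 1.08  0.05 -0.54  2.07 -0.5   0.54  2.43] [ 0.47570412 -0.53307234 -2.82184462]
scene floor 53 [0.0267 0.1893 0.0036] lip x 0.0112
side floor 16 [ 0.0283  0.0378 -0.0032] lip x -0.0007
scene 47 world [ 0.454 -0.268  0.363] bin [-0.14  -0.001  0.363]
scene 27 world [ 0.461 -0.27   0.354] bin [-0.133 -0.003  0.354]
scene 140 world [ 0.633 -0.305  0.169] bin [ 0.04  -0.028  0.169]
scene 147 world [ 0.633 -0.255  0.168] bin [0.038 0.022 0.168]
side 47 world [ 0.454 -0.271  0.357] bin [-0.14  -0.005  0.357]
side 324 world [ 0.62  -0.277  0.163] bin [ 0.026 -0.001  0.163]
```

Run:
```python
from balls import *
p,r=scoop_now();g=np.array([-.0886,0,.095])   # grasp point in scoop frame
for n in('scene','side'):
    c=optics.camera(n);P=cloud(c);C=c['color'].astype(int)
    q=r.inv().apply((P-p).reshape(-1,3)).reshape(P.shape)
    m=np.isfinite(P[...,0])&((C.max(-1)-C.min(-1))<30)&(C.min(-1)>150)&(abs(q[...,1])<.06)&(q[...,0]>-.07)&(q[...,0]<.08)&(q[...,2]>-.02)&(q[...,2]<.09)
    S=q[m]
    best=None
    for d in np.arange(-.05,.4,.01):
        R=Rn.from_euler('y',d)  # undo mouth-up slip d
        s=R.apply(S-g)+g;k=(abs(s[:,2]-.0022)<.003)&(abs(s[:,1])<.045)&(s[:,0]<.052)&(s[:,0]>-.045)
        if best is None or k.sum()>best[0]:best=(k.sum(),d,s[abs(s[:,1])<.045])
    print(n,len(S),best[:2],'lip x98',np.percentile(best[2][:,0],[2,98]).round(3))
```

```text
scene 648 (np.int64(290), np.float64(0.3100000000000001)) lip x98 [-0.051  0.052]
side 835 (np.int64(545), np.float64(0.3100000000000001)) lip x98 [-0.05   0.047]
```

The scoop slipped 0.31 rad mouth-up in the grip (both cameras), so its true pitch is about 0.55 rad, which suits carrying. I update the grip model and carry it over the tray.

```bash
cat >> plan.py <<'E'
_s=Rn.from_euler('y',.31);_gp=np.array([-.0886,0,.095])
OFF=_s.apply(OFF-_gp)+_gp;ROFF=_s*ROFF
TX,TY=.602,.244
E
python3 - <<'E'
from plan import *
p,r=scoop_now();print(p.round(3),r.as_euler('ZYX').round(3))
pr=plan([tool(T(.62,-.12,.19,0,.52)),tool(T(.61,.06,.2,0,.5)),tool(T(.59,TY,.19,0,.45)),tool(T(.55,TY,.132,0,0.0))])
E
```

```text
[ 0.646 -0.274  0.145] [-0.053 -0.551  0.006]
from [ 0.521  -0.2689  0.1856] clock 14.42 f [ 0.1  0.2 -2.3] w 0.201
[-0.001, 0.147, -0.058] [-0.023, 0.031, -0.045] rows 4
   -> [ 0.4964 -0.1206  0.2344]
[0.001, 0.18, -0.016] [-0.0, 0.02, 0.0] rows 5
   -> [0.4868 0.0594 0.2467]
[0.016, 0.184, -0.007] [-0.0, 0.05, 0.0] rows 5
   -> [0.4694 0.2434 0.2437]
[0.01, -0.0, 0.008] [-0.001, 0.45, -0.001] rows 4
   -> [0.4644 0.2434 0.2319]
```

jog_arm(
  increments=[
    [0,0.012,-0.008,-0.002,0.003,-0.004,-1],
    [0,0.04,-0.02,-0.007,0.009,-0.013,-1],
    [0,0.075,-0.032,-0.012,0.016,-0.023,-1],
    [-0.001,0.111,-0.045,-0.018,0.024,-0.034,-1],
    [-0.001,0.147,-0.058,-0.023,0.031,-0.045,-1],
  ],
  grip_force=120,
)

```text
clock: 14.83
position: [0.4961, -0.1195, 0.2344]
ee_rot: [-0.001, 0.96, -0.002, 0.28]
ft_force: [1.1, 0.3, -1.5]
grip_width: 0.193
grasp_force: 117.2
```

jog_arm(
  increments=[
    [0,0.036,-0.003,0,0.004,0,-1],
    [0,0.072,-0.006,0,0.008,0,-1],
    [0.001,0.108,-0.01,0,0.012,0,-1],
    [0.001,0.144,-0.013,0,0.016,0,-1],
    [0.001,0.18,-0.016,0,0.02,0,-1],
  ],
)

```text
clock: 15.25
position: [0.4865, 0.0604, 0.2464]
ee_rot: [-0.001, 0.963, -0.002, 0.271]
ft_force: [-0.0, -0.5, -2.1]
grip_width: 0.188
grasp_force: 117.2
```

jog_arm(
  increments=[
    [0.004,0.036,-0.002,0,0.01,0,-1],
    [0.007,0.072,-0.003,0,0.02,0,-1],
    [0.01,0.108,-0.004,0,0.03,0,-1],
    [0.013,0.14,-0.006,0,0.04,0,-1],
    [0.015,0.165,-0.007,0,0.05,0,-1],
  ],
)

```text
clock: 15.67
position: [0.4698, 0.227, 0.244]
ee_rot: [-0.002, 0.969, -0.002, 0.247]
ft_force: [0.0, -0.6, -2.5]
grip_width: 0.197
grasp_force: 117.3
```

jog_arm(
  increments=[
    [0.001,0.013,0,0,0,0,-1],
    [0.001,0.019,0,0,0,0,-1],
    [0.001,0.019,0,0,0,0,-1],
  ],
)

```text
clock: 15.92
position: [0.4699, 0.2437, 0.2439]
ee_rot: [-0.002, 0.969, -0.002, 0.247]
ft_force: [-0.3, -0.4, -2.1]
grip_width: 0.193
grasp_force: 117.3
```

Run:
```python
from balls import *
p,r=scoop_now();print(p.round(3),r.as_euler('ZYX').round(3),get_obs()['joint_pos'].round(2))
balls(lo=(.5,.14,.14),hi=(.72,.34,.3))
plan([tool(T(.55,TY,.132,0,0.0)),tool(T(.5506,TY,.1285,0,-.15)),tool(T(.556,TY,.139,0,-.5))])
```

```text
[0.591 0.245 0.191] [ 0.002 -0.451 -0.002] [ 0.91 -0.48 -1.34  2.03 -0.32  0.8   1.24]
scene 255 world [0.57  0.241 0.208] bin [-0.053  0.513  0.208]
side 133 world [0.562 0.245 0.207] bin [-0.061  0.517  0.207]
from [0.4703 0.2414 0.244 ] clock 16.02 f [ 0.8 -0.  -3.1] w 0.196
[0.011, 0.002, 0.007] [-0.003, 0.451, -0.002] rows 4
   -> [0.4639 0.2434 0.2325]
[-0.017, -0.0, -0.007] [-0.001, 0.15, -0.001] rows 2
   -> [0.4806 0.2434 0.2404]
[-0.045, -0.0, -0.033] [-0.001, 0.35, -0.0] rows 3
   -> [0.5287 0.2436 0.2686]
```

jog_arm(
  increments=[
    [0.003,0,0.002,0,0.09,0,-1],
    [0.006,0.001,0.004,-0.001,0.18,0,-1],
    [0.008,0.001,0.005,-0.002,0.27,-0.001,-1],
    [0.01,0.001,0.006,-0.002,0.36,-0.001,-1],
    [0.011,0.001,0.007,-0.002,0.4,-0.002,-1],
  ],
)

```text
clock: 16.43
position: [0.4329, 0.223, 0.2492]
ee_rot: [0.0, 0.998, 0.006, 0.062]
ft_force: [0.5, -0.8, -2.3]
grip_width: 0.193
grasp_force: 117.9
```

Run:
```python
from balls import *
p,r=scoop_now();print(p.round(3),r.as_euler('ZYX').round(3),get_obs()['joint_pos'].round(2))
plan([tool(T(.5506,TY,.1285,0,-.15)),tool(T(.556,TY,.139,0,-.5))])
```

```text
[0.526 0.225 0.156] [-0.003 -0.075  0.016] [ 1.25 -0.5  -1.46  1.86 -0.51  1.24  1.48]
from [0.4329 0.223  0.2492] clock 16.43 f [ 0.5 -0.8 -2.3] w 0.193
[-0.047, 0.02, 0.015] [0.015, 0.225, -0.002] rows 2
   -> [0.4814 0.2432 0.2404]
[-0.044, -0.0, -0.032] [-0.001, 0.35, -0.001] rows 3
   -> [0.5284 0.2433 0.2677]
```

Joints 2 and 3 are at their limits in this elbow posture. Moving the scoop outward should relieve them, so I translate first and check.

Run:
```python
from plan import *
plan([tool(T(.58,TY,.15,0,.14))])
```

```text
from [0.4329 0.223  0.2492] clock 16.43 f [ 0.5 -0.8 -2.3] w 0.193
[-0.046, 0.02, 0.018] [0.015, -0.065, -0.004] rows 2
   -> [0.4808 0.2432 0.2373]
```

jog_arm(
  increments=[
    [-0.012,0.005,0.005,0.004,-0.04,-0.001,-1],
    [-0.023,0.01,0.009,0.008,-0.065,-0.002,-1],
    [-0.035,0.015,0.014,0.012,-0.065,-0.003,-1],
    [-0.046,0.02,0.018,0.015,-0.065,-0.004,-1],
    [-0.046,0.02,0.018,0.015,-0.065,-0.004,-1],
  ],
)

```text
clock: 16.85
position: [0.4548, 0.2303, 0.2496]
ee_rot: [-0.003, 0.994, 0.005, 0.106]
ft_force: [-0.7, -0.7, -2.5]
grip_width: 0.193
grasp_force: 118.0
```

Run:
```python
from balls import *
p,r=scoop_now();print(p.round(3),r.as_euler('ZYX').round(3),get_obs()['joint_pos'].round(2))
balls(names=('scene',),lo=(.5,.14,.14),hi=(.72,.34,.3))
```

```text
[0.556 0.233 0.165] [ 0.005 -0.165  0.013] [ 1.23 -0.5  -1.47  1.87 -0.49  1.15  1.46]
scene 251 world [0.533 0.227 0.188] bin [-0.089  0.497  0.188]
scene 18 world [0.537 0.179 0.167] bin [-0.083  0.449  0.167]
```

The elbow posture is the problem (j3 at its limit). I swing back to the middle, extend outward so joint 1 takes over the azimuth, then return to the tray.

Run:
```python
from plan import *
plan([tool(T(.60,.05,.23,0,.48)),tool(T(.70,-.10,.27,-.1,.48)),tool(T(.82,-.10,.30,-.1,.45))])
```

```text
from [0.4546 0.2305 0.2495] clock 16.9 f [-0.3 -0.2 -2.7] w 0.196
[-0.028, -0.181, -0.026] [0.015, -0.316, 0.003] rows 5
   -> [0.478  0.0494 0.2791]
[-0.107, -0.138, 0.016] [0.05, 0.0, 0.086] rows 5
   -> [ 0.5785 -0.0885  0.3197]
[-0.121, 0.012, 0.032] [-0.0, 0.03, -0.0] rows 4
   -> [ 0.6997 -0.0884  0.353 ]
```

jog_arm(
  increments=[
    [-0.003,-0.015,-0.003,0.003,-0.06,0,-1],
    [-0.01,-0.055,-0.009,0.006,-0.13,0.001,-1],
    [-0.016,-0.097,-0.015,0.009,-0.2,0.002,-1],
    [-0.022,-0.14,-0.021,0.012,-0.26,0.003,-1],
    [-0.028,-0.181,-0.026,0.015,-0.316,0.003,-1],
  ],
)

```text
clock: 17.32
position: [0.4771, 0.0513, 0.2782]
ee_rot: [-0.001, 0.965, -0.002, 0.262]
ft_force: [1.6, -0.4, -1.4]
grip_width: 0.194
grasp_force: 118.0
```

jog_arm(
  increments=[
    [-0.02,-0.029,0.003,0.01,0,0.017,-1],
    [-0.042,-0.056,0.006,0.02,0,0.034,-1],
    [-0.064,-0.083,0.01,0.03,0,0.05,-1],
    [-0.085,-0.11,0.013,0.04,0,0.07,-1],
    [-0.107,-0.138,0.016,0.05,0,0.086,-1],
  ],
)

```text
clock: 17.73
position: [0.5784, -0.0863, 0.319]
ee_rot: [0.048, 0.964, -0.015, 0.26]
ft_force: [-0.5, 0.6, -2.0]
grip_width: 0.194
grasp_force: 118.0
```

jog_arm(
  increments=[
    [-0.025,0.002,0.007,0,0.006,0,-1],
    [-0.05,0.005,0.014,0,0.012,0,-1],
    [-0.075,0.007,0.02,0,0.02,0,-1],
    [-0.1,0.01,0.027,0,0.025,0,-1],
    [-0.121,0.012,0.032,0,0.03,0,-1],
  ],
)

```text
clock: 18.15
position: [0.7006, -0.0864, 0.3507]
ee_rot: [0.049, 0.968, -0.014, 0.245]
ft_force: [-0.2, 0.3, -0.8]
grip_width: 0.2
grasp_force: 118.1
```

Run:
```python
from balls import *
p,r=scoop_now();print(p.round(3),r.as_euler('ZYX').round(3),get_obs()['joint_pos'].round(2))
balls(lo=(.6,-.2,.2),hi=(.95,.1,.4))
plan([tool(T(.82,.08,.30,.1,.45)),tool(T(.78,.25,.29,.28,.45)),tool(T(.585,TY,.21,.3,.45))])
```

```text
[ 0.821 -0.098  0.297] [-0.103 -0.447  0.001] [ 0.9   0.3  -1.04  1.52  0.4   0.99  1.27]
scene 20 world [ 0.716 -0.106  0.34 ] bin [0.112 0.175 0.34 ]
scene 443 world [ 0.797 -0.101  0.313] bin [0.192 0.184 0.313]
side 243 world [ 0.794 -0.097  0.315] bin [0.19  0.188 0.315]
from [ 0.7014 -0.0852  0.3511] clock 18.25 f [ 0.4  0.7 -2.4] w 0.195
[0.014, 0.151, -0.01] [-0.093, -0.002, -0.177] rows 4
   -> [0.6994 0.0668 0.3532]
[0.022, 0.152, -0.001] [-0.086, -0.0, -0.158] rows 4
   -> [0.6644 0.216  0.3432]
[0.102, 0.023, -0.01] [-0.0, -0.0, -0.01] rows 3
[0.102, 0.024, -0.01] [-0.009, -0.0, -0.008] rows 3
   -> [0.4702 0.2077 0.2631]
```

jog_arm(
  increments=[
    [0.002,0.02,-0.001,-0.015,0,-0.03,-1],
    [0.005,0.052,-0.003,-0.035,0,-0.065,-1],
    [0.008,0.085,-0.006,-0.055,-0.001,-0.1,-1],
    [0.011,0.118,-0.008,-0.075,-0.002,-0.14,-1],
    [0.014,0.151,-0.01,-0.093,-0.002,-0.177,-1],
  ],
)

```text
clock: 18.67
position: [0.6961, 0.0687, 0.3533]
ee_rot: [-0.051, 0.968, 0.009, 0.246]
ft_force: [-0.1, -0.4, -2.1]
grip_width: 0.194
grasp_force: 118.1
```

jog_arm(
  increments=[
    [0.004,0.032,0,-0.018,0,-0.033,-1],
    [0.008,0.065,0,-0.036,0,-0.066,-1],
    [0.012,0.098,0,-0.054,0,-0.1,-1],
    [0.017,0.13,-0.001,-0.072,0,-0.13,-1],
    [0.022,0.152,-0.001,-0.086,0,-0.158,-1],
  ],
)

```text
clock: 19.08
position: [0.6601, 0.2199, 0.3428]
ee_rot: [-0.139, 0.959, 0.032, 0.244]
ft_force: [-0.3, 0.4, -1.9]
grip_width: 0.192
grasp_force: 118.1
```

Run:
```python
from balls import *
p,r=scoop_now();print(p.round(3),r.as_euler('ZYX').round(3),get_obs()['joint_pos'].round(2))
plan([tool(T(.62,TY,.21,.3,.40))])
```

```text
[0.776 0.255 0.29 ] [ 0.287 -0.449 -0.004] [ 0.54  0.32 -1.16  1.56  0.5   1.    1.15]
from [0.6601 0.2199 0.3428] clock 19.08 f [-0.3  0.4 -1.9] w 0.192
[0.167, 0.032, -0.007] [-0.01, 0.049, -0.012] rows 5
   -> [0.5072 0.2078 0.2691]
```

Run:
```python
from balls import *
plan([tool(T(.68,.42,.29,.5,.45)),tool(T(.60,.26,.23,.35,.40))])
```

```text
from [0.6601 0.2199 0.3428] clock 19.08 f [-0.3  0.4 -1.9] w 0.192
[0.037, 0.16, -0.021] [-0.106, -0.002, -0.187] rows 4
   -> [0.5742 0.3615 0.3425]
[0.151, -0.084, -0.021] [0.068, 0.051, 0.133] rows 5
   -> [0.4894 0.2192 0.2891]
```

jog_arm(
  increments=[
    [0.006,0.026,-0.003,-0.02,0,-0.035,-1],
    [0.014,0.06,-0.008,-0.04,0,-0.07,-1],
    [0.022,0.094,-0.012,-0.062,0,-0.11,-1],
    [0.03,0.128,-0.017,-0.085,-0.001,-0.15,-1],
    [0.037,0.16,-0.021,-0.106,-0.002,-0.187,-1],
  ],
)

```text
clock: 19.5
position: [0.5749, 0.3598, 0.3426]
ee_rot: [-0.24, 0.939, 0.059, 0.239]
ft_force: [0.2, -0.3, -2.8]
grip_width: 0.197
grasp_force: 118.1
```

jog_arm(
  increments=[
    [0.02,-0.012,-0.003,0.01,0.01,0.02,-1],
    [0.05,-0.03,-0.007,0.024,0.02,0.047,-1],
    [0.083,-0.048,-0.012,0.04,0.03,0.075,-1],
    [0.117,-0.066,-0.017,0.055,0.04,0.105,-1],
    [0.151,-0.084,-0.021,0.068,0.051,0.133,-1],
  ],
)

```text
clock: 19.92
position: [0.509, 0.2487, 0.3005]
ee_rot: [-0.176, 0.959, 0.038, 0.218]
ft_force: [-2.0, 0.6, -4.6]
grip_width: 0.197
grasp_force: 118.1
```

Run:
```python
from balls import *
p,r=scoop_now();print(p.round(3),r.as_euler('ZYX').round(3),get_obs()['joint_pos'].round(2))
balls(lo=(.5,.14,.16),hi=(.72,.4,.35))
y=.3;d=np.array([np.cos(y),np.sin(y),0]);L=np.array([.608,.245,0])
def pose(pt,lz): o=L-.05*np.cos(pt)*d;return T(o[0],o[1],lz-.05*np.sin(pt),y,pt)
plan([tool(pose(.25,.165)),tool(pose(.0,.135))])
```

```text
[0.619 0.291 0.241] [ 0.362 -0.398 -0.001] [ 0.84 -0.19 -1.26  1.87 -0.17  0.89  1.55]
scene 231 world [0.594 0.289 0.258] bin [-0.031  0.562  0.258]
side 136 world [0.585 0.28  0.255] bin [-0.04   0.552  0.255]
from [0.5072 0.246  0.2997] clock 20.02 f [ 0.1 -0.4 -1.8] w 0.196
[0.087, -0.027, 0.038] [0.011, 0.146, 0.056] rows 3
   -> [0.4587 0.1981 0.2284]
[-0.022, -0.0, -0.0] [-0.001, 0.25, -0.001] rows 3
   -> [0.4788 0.2043 0.2349]
```

Retracting folds the elbow again. Instead I use a different scoop heading: mouth to the right (yaw about −1.1), pouring from the tray's left side. That puts the TCP further out with joint 7 mid-range.

```bash
cat >> plan.py <<'E'
YP=-1.1;DP=np.array([np.cos(YP),np.sin(YP),0]);LP=np.array([.602,.245,0])
def pour(pt,lz,L=LP): o=L-.05*np.cos(pt)*DP;return T(o[0],o[1],lz-.05*np.sin(pt),YP,pt)
E
python3 - <<'E'
from balls import *
plan([tool(pour(.45,.27))])
E
```

```text
from [0.5072 0.246  0.2997] clock 20.02 f [ 0.1 -0.4 -1.8] w 0.196
[-0.021, 0.043, 0.009] [0.22, -0.01, 0.43] rows 4
[-0.001, 0.05, -0.002] [0.22, -0.01, 0.44] rows 4
[0.02, 0.043, -0.012] [0.214, -0.009, 0.432] rows 4
   -> [0.5258 0.3925 0.3017]
```

jog_arm(
  increments=[
    [-0.004,0.008,0.002,0.04,-0.002,0.08,-1],
    [-0.009,0.018,0.004,0.09,-0.005,0.18,-1],
    [-0.013,0.027,0.006,0.14,-0.006,0.27,-1],
    [-0.018,0.036,0.008,0.18,-0.008,0.35,-1],
    [-0.021,0.043,0.009,0.22,-0.01,0.43,-1],
  ],
)

```text
clock: 20.43
position: [0.5106, 0.2855, 0.3032]
ee_rot: [-0.023, 0.976, -0.004, 0.215]
ft_force: [-1.0, -1.7, -0.3]
grip_width: 0.192
grasp_force: 118.5
```

jog_arm(
  increments=[
    [0,0.01,0,0.044,-0.002,0.088,-1],
    [0,0.02,0,0.088,-0.004,0.176,-1],
    [0,0.03,-0.001,0.13,-0.006,0.264,-1],
    [0,0.04,-0.001,0.176,-0.008,0.352,-1],
    [-0.001,0.05,-0.002,0.22,-0.01,0.44,-1],
  ],
)

```text
clock: 20.85
position: [0.5069, 0.3376, 0.3039]
ee_rot: [0.213, 0.951, -0.062, 0.216]
ft_force: [0.0, -1.0, -1.5]
grip_width: 0.191
grasp_force: 118.6
```

jog_arm(
  increments=[
    [0.005,0.01,-0.003,0.045,-0.002,0.09,-1],
    [0.009,0.02,-0.005,0.09,-0.004,0.18,-1],
    [0.013,0.029,-0.008,0.135,-0.006,0.27,-1],
    [0.017,0.038,-0.01,0.18,-0.008,0.37,-1],
    [0.02,0.043,-0.012,0.214,-0.009,0.432,-1],
  ],
)

```text
clock: 21.27
position: [0.5046, 0.3869, 0.3046]
ee_rot: [0.433, 0.87, -0.116, 0.204]
ft_force: [-0.1, 0.2, -2.1]
grip_width: 0.193
grasp_force: 118.6
```

Run:
```python
from balls import *
p,r=scoop_now();print(p.round(3),r.as_euler('ZYX').round(3),get_obs()['joint_pos'].round(2))
balls(lo=(.48,.14,.16),hi=(.72,.42,.35))
plan([tool(pour(.3,.18)),tool(pour(.0,.135)),tool(pour(-.15,.122)),tool(pour(-.5,.116))])
```

```text
[0.576 0.291 0.249] [-0.92  -0.425 -0.024] [-0.31  0.58 -0.97  1.3   0.85  1.78 -0.56]
scene 250 world [0.563 0.309 0.265] bin [-0.064  0.581  0.265]
side 124 world [0.564 0.311 0.262] bin [-0.063  0.583  0.262]
from [0.5046 0.3871 0.3042] clock 21.37 f [-0.2  0.3 -3.9] w 0.191
[0.017, 0.021, 0.067] [0.049, 0.126, 0.17] rows 2
   -> [0.5292 0.3864 0.2363]
[-0.022, -0.0, 0.009] [-0.001, 0.3, -0.001] rows 3
   -> [0.54   0.3653 0.2354]
[-0.017, -0.0, -0.005] [-0.0, 0.15, -0.001] rows 2
   -> [0.5476 0.3504 0.2412]
[-0.045, -0.0, -0.033] [-0.001, 0.35, -0.001] rows 3
   -> [0.5696 0.3076 0.2694]
```

Posture is now healthy. I keep the heading of about −0.92 and lower over the tray.

```bash
sed -i 's/^YP=-1.1/YP=-.92/' plan.py
python3 - <<'E'
from balls import *
plan([tool(pour(.3,.18)),tool(pour(.1,.145))])
E
```

```text
from [0.5046 0.3871 0.3042] clock 21.37 f [-0.2  0.3 -3.9] w 0.191
[0.02, -0.008, 0.067] [-0.023, 0.124, 0.004] rows 2
   -> [0.5044 0.3711 0.2357]
[-0.012, 0.0, 0.009] [-0.001, 0.2, -0.0] rows 2
   -> [0.5131 0.3597 0.2313]
```

jog_arm(
  increments=[
    [0.005,-0.002,0.017,-0.006,0.03,0.001,-1],
    [0.01,-0.004,0.034,-0.012,0.06,0.002,-1],
    [0.015,-0.006,0.051,-0.018,0.09,0.003,-1],
    [0.02,-0.008,0.067,-0.023,0.124,0.004,-1],
    [0.02,-0.008,0.067,-0.023,0.124,0.004,-1],
  ],
)

```text
clock: 21.78
position: [0.5058, 0.366, 0.2345]
ee_rot: [0.437, 0.883, -0.079, 0.155]
ft_force: [-0.2, -1.8, -1.8]
grip_width: 0.193
grasp_force: 118.4
```

jog_arm(
  increments=[
    [-0.004,0,0.003,0,0.07,0,-1],
    [-0.008,0,0.006,0,0.14,0,-1],
    [-0.012,0,0.009,0,0.2,0,-1],
    [-0.012,0,0.009,0,0.2,0,-1],
  ],
)

```text
clock: 22.12
position: [0.5167, 0.3548, 0.2337]
ee_rot: [0.444, 0.893, -0.034, 0.067]
ft_force: [0.2, -1.5, -2.6]
grip_width: 0.194
grasp_force: 118.6
```

Run:
```python
from balls import *
p,r=scoop_now();print(p.round(3),r.as_euler('ZYX').round(3),get_obs()['joint_pos'].round(2))
balls(lo=(.48,.14,.14),hi=(.72,.42,.35))
plan([tool(pour(-.15,.125)),tool(pour(-.5,.118))])
```

```text
[0.575 0.279 0.143] [-0.926 -0.102  0.002] [ 0.01  0.57 -1.08  1.45  0.64  1.48 -0.45]
scene 262 world [0.565 0.294 0.168] bin [-0.061  0.566  0.168]
side 144 world [0.569 0.296 0.166] bin [-0.057  0.567  0.166]
from [0.5141 0.3573 0.2336] clock 22.22 f [-0.5 -0.3 -1.9] w 0.194
[-0.025, 0.001, -0.007] [0.001, 0.254, -0.002] rows 3
   -> [0.5293 0.3391 0.2443]
[-0.045, -0.0, -0.031] [-0.0, 0.35, -0.001] rows 3
   -> [0.5584 0.301  0.2706]
```

jog_arm(
  increments=[
    [-0.008,0,-0.002,0,0.08,0,-1],
    [-0.016,0,-0.004,0,0.16,-0.001,-1],
    [-0.02,0.001,-0.006,0,0.21,-0.001,-1],
    [-0.025,0.001,-0.007,0.001,0.254,-0.002,-1],
    [-0.025,0.001,-0.007,0.001,0.254,-0.002,-1],
  ],
)

```text
clock: 22.63
position: [0.5302, 0.3383, 0.2436]
ee_rot: [0.443, 0.895, 0.022, -0.047]
ft_force: [0.1, -1.0, -2.7]
grip_width: 0.197
grasp_force: 118.5
```

jog_arm(
  increments=[
    [0,0,0,0,0,0,-1],
    [0,0,0,0,0,0,-1],
    [0,0,0,0,0,0,-1],
    [0,0,0,0,0,0,-1],
    [0,0,0,0,0,0,-1],
  ],
)

```text
clock: 23.05
position: [0.5281, 0.3406, 0.2438]
ee_rot: [0.441, 0.896, 0.022, -0.047]
ft_force: [0.6, -0.5, -1.8]
grip_width: 0.192
grasp_force: 118.5
```

jog_arm(
  increments=[
    [-0.009,0,-0.006,0,0.07,0,-1],
    [-0.018,0,-0.012,0,0.14,0,-1],
    [-0.027,0,-0.018,0,0.21,0,-1],
    [-0.036,0,-0.025,0,0.28,0,-1],
    [-0.045,0,-0.031,0,0.35,-0.001,-1],
  ],
)

```text
clock: 23.47
position: [0.5585, 0.3013, 0.2706]
ee_rot: [0.431, 0.874, 0.099, -0.203]
ft_force: [-0.7, 0.7, -1.7]
grip_width: 0.195
grasp_force: 118.6
```

jog_arm(
  increments=[
    [0,0,0,0,0,0,-1],
    [0,0,0,0,0,0,-1],
    [0,0,0,0,0,0,-1],
    [0,0,0,0,0,0,-1],
    [0,0,0,0,0,0,-1],
  ],
)

```text
clock: 23.88
position: [0.557, 0.3029, 0.2702]
ee_rot: [0.43, 0.874, 0.098, -0.202]
ft_force: [-0.8, -0.6, -2.3]
grip_width: 0.191
grasp_force: 118.7
```

Run:
```python
from balls import *
p,r=scoop_now();print(p.round(3),r.as_euler('ZYX').round(3),get_obs()['joint_pos'].round(2))
for n in('scene','side'):
    c=optics.camera(n);cv2.imwrite('pics/last_%s.png'%n,c['color'][...,::-1])
a=cv2.imread('pics/last_scene.png')[130:270,340:500];b=cv2.imread('pics/last_side.png')[100:210,280:410]
cv2.imwrite('pics/c3.png',np.hstack([cv2.resize(a,(400,350),interpolation=cv2.INTER_CUBIC),cv2.resize(b,(400,350),interpolation=cv2.INTER_CUBIC)]))
```

```text
[0.574 0.282 0.141] [-0.917  0.501 -0.001] [ 0.38  0.76 -1.25  1.3   0.26  1.5  -0.1 ]
```

View pics/c3.png

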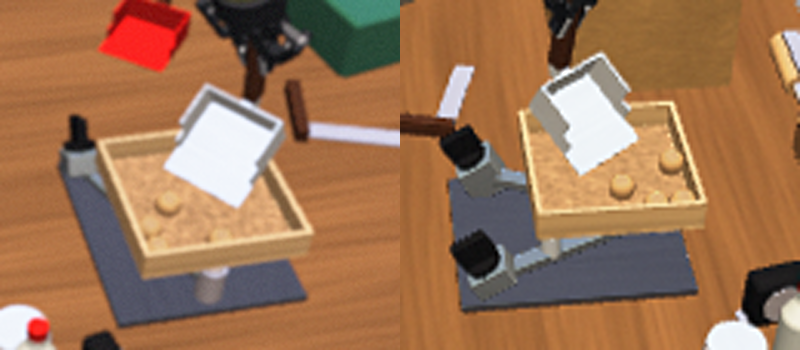

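All four balls are in the tray: scene crop (168,202), (152,226), (155,243), (218,236). The scoop is empty. Now up, level, and over to the free bench between stand and bin.

Run:
```python
from balls import *
p,r=scoop_now()
plan([tool((p+[0,0,.08],r)),tool(T(.57,.16,.20,-.65,0)),tool(T(.56,-.045,.16,-.3,0))])
```

```text
from [0.5574 0.3025 0.2701] clock 23.98 f [-0.5 -0.4 -2. ] w 0.196
[0.035, -0.0, -0.072] [0.0, -0.0, -0.0] rows 2
   -> [0.5575 0.3026 0.3502]
[-0.056, -0.1, 0.028] [0.055, -0.498, -0.264] rows 5
   -> [0.5014 0.2113 0.3007]
[-0.06, -0.099, 0.023] [-0.01, -0.0, -0.17] rows 3
[-0.041, -0.109, 0.023] [-0.007, -0.001, -0.179] rows 3
   -> [ 0.4776 -0.0206  0.2599]
```

jog_arm(
  increments=[
    [0.012,0,-0.025,0,0,0,-1],
    [0.025,0,-0.05,0,0,0,-1],
    [0.035,0,-0.072,0,0,0,-1],
    [0.035,0,-0.072,0,0,0,-1],
  ],
)

```text
clock: 24.32
position: [0.5582, 0.3034, 0.3553]
ee_rot: [0.43, 0.874, 0.101, -0.201]
ft_force: [0.3, -0.5, -1.5]
grip_width: 0.193
grasp_force: 118.8
```

jog_arm(
  increments=[
    [-0.011,-0.02,0.006,0.011,-0.1,-0.05,-1],
    [-0.022,-0.04,0.011,0.022,-0.2,-0.1,-1],
    [-0.033,-0.06,0.017,0.033,-0.3,-0.16,-1],
    [-0.044,-0.08,0.022,0.044,-0.4,-0.21,-1],
    [-0.056,-0.1,0.028,0.055,-0.498,-0.264,-1],
  ],
)

```text
clock: 24.73
position: [0.5012, 0.2105, 0.2998]
ee_rot: [0.317, 0.948, -0.01, 0.024]
ft_force: [-0.0, 0.3, -0.4]
grip_width: 0.196
grasp_force: 118.8
```

jog_arm(
  increments=[
    [-0.012,-0.02,0.005,-0.002,0,-0.034,-1],
    [-0.024,-0.04,0.009,-0.004,0,-0.068,-1],
    [-0.036,-0.06,0.014,-0.006,0,-0.1,-1],
    [-0.048,-0.08,0.019,-0.008,0,-0.136,-1],
    [-0.06,-0.099,0.023,-0.01,0,-0.17,-1],
  ],
)

```text
clock: 25.15
position: [0.4899, 0.0939, 0.2796]
ee_rot: [0.236, 0.971, -0.006, 0.022]
ft_force: [-0.1, 0.1, -1.8]
grip_width: 0.194
grasp_force: 118.8
```

jog_arm(
  increments=[
    [-0.008,-0.022,0.005,-0.001,0,-0.036,-1],
    [-0.016,-0.044,0.01,-0.003,0,-0.072,-1],
    [-0.025,-0.066,0.014,-0.004,0,-0.108,-1],
    [-0.033,-0.088,0.018,-0.006,0,-0.144,-1],
    [-0.041,-0.109,0.023,-0.007,-0.001,-0.179,-1],
  ],
)

```text
clock: 25.57
position: [0.477, -0.0222, 0.2589]
ee_rot: [0.148, 0.989, -0.005, 0.023]
ft_force: [0.8, 0.0, -1.7]
grip_width: 0.195
grasp_force: 118.7
```

jog_arm(
  increments=[
    [0,0,0,0,0,0,-1],
    [0,0,0,0,0,0,-1],
  ],
)

```text
clock: 25.73
position: [0.4771, -0.0224, 0.2589]
ee_rot: [0.151, 0.988, -0.005, 0.023]
ft_force: [-0.9, 0.7, -2.0]
grip_width: 0.197
grasp_force: 118.7
```

```bash
cat > pitch.py <<'E'
from balls import *
def chk():
    p,r=scoop_now();print('scoop',p.round(4),r.as_euler('ZYX').round(3),get_obs()['joint_pos'].round(2))
    for n in('scene','side'):
        c=optics.camera(n);P=cloud(c);C=c['color'].astype(int)
        q=r.inv().apply((P-p).reshape(-1,3)).reshape(P.shape)
        m=np.isfinite(P[...,0])&((C.max(-1)-C.min(-1))<30)&(C.min(-1)>110)&(abs(q[...,1])<.04)&(abs(q[...,0]-.005)<.038)&(abs(q[...,2])<.015)
        f=q[m]
        for _ in range(4):
            k=np.linalg.lstsq(np.c_[np.ones(len(f)),f[:,:2]],f[:,2],rcond=None)[0];e=f[:,2]-np.c_[np.ones(len(f)),f[:,:2]]@k;f=f[abs(e)<max(.003,2*e.std())]
        print(n,len(f),'plane z0,dx,dy',k.round(4))
E
python3 - <<'E'
from pitch import *
chk()
plan([tool(T(.56,-.045,.03,-.3,0))])
E
```

```text
scoop [ 0.5589 -0.0473  0.1584] [-0.305  0.002 -0.001] [ 1.34  0.12 -1.44  1.81  0.15  1.27  1.13]
scene 492 plane z0,dx,dy [ 0.0036 -0.009  -0.0091]
side 339 plane z0,dx,dy [ 0.0027 -0.0111 -0.0034]
from [ 0.4776 -0.0203  0.2594] clock 25.83 f [-0.4  0.2 -2.4] w 0.193
[0.006, 0.0, 0.129] [0.0, -0.001, -0.001] rows 4
   -> [ 0.4775 -0.0205  0.1302]
```

jog_arm(
  increments=[
    [0.001,0,0.03,0,0,0,-1],
    [0.003,0,0.06,0,0,0,-1],
    [0.005,0,0.095,0,0,0,-1],
    [0.006,0,0.129,0,-0.001,-0.001,-1],
    [0.006,0,0.129,0,-0.001,-0.001,-1],
  ],
)

```text
clock: 26.25
position: [0.4743, -0.0199, 0.1251]
ee_rot: [0.148, 0.989, -0.004, 0.02]
ft_force: [-1.5, -0.9, -2.6]
grip_width: 0.191
grasp_force: 118.7
```

jog_arm(
  increments=[
    [0,0,0,0,0,0,-1],
  ],
)

```text
clock: 26.33
position: [0.4771, -0.0195, 0.13]
ee_rot: [0.147, 0.989, -0.004, 0.022]
ft_force: [0.2, 0.5, 0.2]
grip_width: 0.194
grasp_force: 118.7
```

Run:
```python
from pitch import *
chk()
p,r=scoop_now()
plan([tool(T(p[0],p[1],.0,r.as_euler('ZYX')[0],-.01))])
```

```text
scoop [ 0.5589 -0.0435  0.0295] [-0.298  0.003  0.002] [ 1.08  0.33 -1.26  1.98  0.39  1.05  0.92]
scene 467 plane z0,dx,dy [ 0.0035 -0.0131 -0.0065]
side 310 plane z0,dx,dy [ 0.0042 -0.0143  0.0024]
from [ 0.4789 -0.0204  0.1323] clock 26.43 f [-0.  -0.7 -1. ] w 0.196
[0.0, 0.0, 0.031] [0.002, 0.012, -0.0] rows 1
   -> [ 0.4804 -0.0209  0.1014]
```

jog_arm(
  increments=[
    [0,0,0.012,0.002,-0.014,0,-1],
    [0,0,0.022,0.002,-0.014,0,-1],
    [0,0,0.026,0.002,-0.014,0,-1],
    [0,0,0.026,0.002,-0.014,0,-1],
  ],
)

```text
clock: 26.77
position: [0.4789, -0.0222, 0.1045]
ee_rot: [0.149, 0.988, -0.007, 0.03]
ft_force: [-0.6, -0.4, -2.0]
grip_width: 0.196
grasp_force: 118.7
```

Run:
```python
from pitch import *
chk();print(get_obs()['ft_force'].round(1))
```

```text
scoop [ 0.5621 -0.0473  0.0053] [-0.301 -0.014 -0.002] [ 1.03  0.36 -1.22  2.01  0.45  1.    0.87]
scene 443 plane z0,dx,dy [ 0.0034 -0.0102 -0.0032]
side 313 plane z0,dx,dy [ 0.0026 -0.0152 -0.0015]
[ 0.3  0.3 -1.8]
```

jog_arm(
  increments=[
    [0,0,0.002,0,0,0,-1],
    [0,0,0.004,0,0,0,-1],
    [0,0,0.006,0,0,0,-1],
    [0,0,0.006,0,0,0,-1],
  ],
)

```text
clock: 27.2
position: [0.4791, -0.0221, 0.0981]
ee_rot: [0.149, 0.988, -0.007, 0.03]
ft_force: [0.1, 0.3, -1.5]
grip_width: 0.197
grasp_force: 118.7
```

Run:
```python
from pitch import *
chk();print(get_obs()['ft_force'].round(1))
```

```text
scoop [ 0.5623 -0.0472 -0.0011] [-0.301 -0.014 -0.001] [ 1.02  0.38 -1.21  2.01  0.46  0.99  0.86]
scene 441 plane z0,dx,dy [ 0.0035 -0.0131 -0.0035]
side 307 plane z0,dx,dy [ 0.0026 -0.0108 -0.0011]
[-0.4  0.1 -0.8]
```

Nearly touching. One more millimetre or two, then release.

jog_arm(
  increments=[
    [0,0,0.001,0,0,0,-1],
    [0,0,0.002,0,0,0,-1],
    [0,0,0.002,0,0,0,-1],
  ],
)

```text
clock: 27.55
position: [0.4801, -0.0219, 0.0975]
ee_rot: [0.149, 0.988, -0.007, 0.031]
ft_force: [-6.6, -0.9, 14.9]
grip_width: 0.192
grasp_force: 121.2
```

jog_arm(
  increments=[
    [0,0,0,0,0,0,-0.4],
    [0,0,0,0,0,0,-0.2],
    [0,0,0,0,0,0,0],
    [0,0,0,0,0,0,0.4],
    [0,0,0,0,0,0,0.7],
  ],
)

```text
clock: 27.97
position: [0.4792, -0.0221, 0.0963]
ee_rot: [0.149, 0.988, -0.007, 0.03]
ft_force: [0.3, 0.7, -0.4]
grip_width: 0.768
grasp_force: 0.0
```

jog_arm(
  increments=[
    [0,0,0,0,0,0,0.9],
    [0,0,0,0,0,0,0.9],
    [0,0,-0.02,0,0,0,0.9],
    [0,0,-0.05,0,0,0,0.9],
    [0,0,-0.08,0,0,0,0.9],
  ],
)

```text
clock: 28.38
position: [0.474, -0.0198, 0.1766]
ee_rot: [0.148, 0.988, -0.006, 0.029]
ft_force: [1.1, -0.7, 1.1]
grip_width: 0.947
grasp_force: 0.0
```

jog_arm(
  increments=[
    [0,0,-0.03,0,0,0,0.9],
    [0,0,-0.06,0,0,0,0.9],
    [0,0,-0.09,0,0,0,0.9],
    [0,0,-0.09,0,0,0,0.9],
    [0,0,-0.09,0,0,0,0.9],
  ],
)

```text
clock: 28.8
position: [0.4701, -0.019, 0.2672]
ee_rot: [0.15, 0.988, -0.009, 0.032]
ft_force: [0.6, -0.5, 0.2]
grip_width: 0.953
grasp_force: 0.0
```

Run:
```python
from balls import *
from fit import tray
o=get_obs();print(o['position'],o['grip_width'],o['ft_force'].round(1))
ims=[]
for n in('scene','side'):
    c=optics.camera(n);P=cloud(c);C=c['color'].astype(int);print(n,tray(P))
    m=np.isfinite(P[...,0])&((C.max(-1)-C.min(-1))<30)&(C.min(-1)>110)&(np.hypot(P[...,0]-.562,P[...,1]+.047)<.045)&(P[...,2]<.015)
    f=P[m]-[.562,-.047,0]
    for _ in range(4):
        k=np.linalg.lstsq(np.c_[np.ones(len(f)),f[:,:2]],f[:,2],rcond=None)[0];e=f[:,2]-np.c_[np.ones(len(f)),f[:,:2]]@k;f=f[abs(e)<max(.0025,2*e.std())]
    print('scoop floor',len(f),k.round(4));ims.append(c['color'][...,::-1])
a=ims[0][120:320,190:500];b=ims[1][100:330,280:450]
cv2.imwrite('pics/c4.png',np.hstack([cv2.resize(a,(480,400),interpolation=cv2.INTER_CUBIC),cv2.resize(b,(300,400),interpolation=cv2.INTER_CUBIC)]))
```

```text
[ 0.47009767 -0.01896502  0.26717233] 0.9534687869184945 [ 0.6 -0.5  0.2]
scene (np.int64(1069), {'z': np.float64(0.0915), 'tilt': 0.0069, 'kL': np.float64(-0.14), 'kR': np.float64(-0.09)})
scoop floor 467 [0.0017 0.0032 0.0007]
side (np.int64(612), {'z': np.float64(0.0902), 'tilt': 0.0016, 'kL': np.float64(-0.02), 'kR': np.float64(-0.03)})
scoop floor 305 [ 0.0007 -0.0054  0.0054]
```

View pics/c4.png

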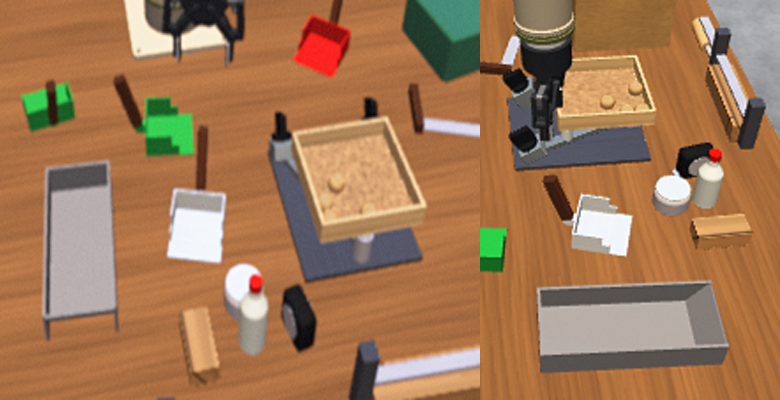

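The scoop stands flat and free at crop (198,225), the balls are in the tray, the bin is empty, the tray is level (under 0.007 rad), and the bystanders are in place. Handing in.

```bash
python3 -c "
from workcell import workorder
print(workorder.hand_in())"
```

```text
the job is handed in; nothing more can be done
None
```

Job handed in at about 29 s, no verdict returned: the last camera check showed the tray level within 0.007 rad, all four balls scooped into it, the empty scoop standing flat and released on the bench, and the bystanders where they were.

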